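# Set up the test bay: lock the board post and fit the lead clips

## Task

Set up this test bay: lift the tapered metal post out of its wooden holder, stand it in the steel taper socket and let go, then tap it down on its top with the tapping tool until it locks with its collar down on the socket, and stand the tool upright back on its rubber mat. Push every sprung clip on the bench mouth down over the round rail until it snaps fully home, and leave the other things on the bench alone.

Things in the scene. Friction and masses are not known exactly. Their poses are not given: they have to be found in the camera images.
- rail: fixed stand with a smooth round steel tube, 24 mm in diameter, running level along this body's y axis between two grey end posts. Origin on the table under its middle; z up. Base plate 60 x 300 x 10 mm; the tube axis is 80 mm above the table; the end posts (30 mm wide in x, 100 mm high) have their inner faces 125 mm either side of the middle
- rail_mid (a point): point on the tube's axis, half-way along it (axes as rail)
- clip1: loose sprung saddle clip, 70 g, 74 mm tall, standing mouth down on two steel arms (2 to 4 of the 4 are there; an absent one is None). Origin between its feet, z up; the channel between the arms runs along y. Grip block on top 22 mm in x, 34 in y (z 44 to 74 mm), shoulder 36 x 44 mm (z 36 to 44); arms 44 mm long in y, 26 mm apart inside, 18 at z = 16, flaring to 31 mm (37 outside) at the feet
- clip1_bore (a point): point in clip1 24 mm above its feet, where the tube's axis lies when the clip is fully home. The arms hinge at the shoulder and spread against springs: pushed straight down on the tube with about 5 to 12 N the clip snaps over, and the tube's top then meets the shoulder's underside
- clip2: loose sprung saddle clip, 70 g, 74 mm tall, standing mouth down on two steel arms (2 to 4 of the 4 are there; an absent one is None). Origin between its feet, z up; the channel between the arms runs along y. Grip block on top 22 mm in x, 34 in y (z 44 to 74 mm), shoulder 36 x 44 mm (z 36 to 44); arms 44 mm long in y, 26 mm apart inside, 18 at z = 16, flaring to 31 mm (37 outside) at the feet
- clip2_bore (a point): point in clip2 24 mm above its feet, where the tube's axis lies when the clip is fully home. The arms hinge at the shoulder and spread against springs: pushed straight down on the tube with about 5 to 12 N the clip snaps over, and the tube's top then meets the shoulder's underside
- clip3: loose sprung saddle clip, 70 g, 74 mm tall, standing mouth down on two steel arms (2 to 4 of the 4 are there; an absent one is None). Origin between its feet, z up; the channel between the arms runs along y. Grip block on top 22 mm in x, 34 in y (z 44 to 74 mm), shoulder 36 x 44 mm (z 36 to 44); arms 44 mm long in y, 26 mm apart inside, 18 at z = 16, flaring to 31 mm (37 outside) at the feet
- clip3_bore (a point): point in clip3 24 mm above its feet, where the tube's axis lies when the clip is fully home. The arms hinge at the shoulder and spread against springs: pushed straight down on the tube with about 5 to 12 N the clip snaps over, and the tube's top then meets the shoulder's underside
- clip4: loose sprung saddle clip, 70 g, 74 mm tall, standing mouth down on two steel arms (2 to 4 of the 4 are there; an absent one is None). Origin between its feet, z up; the channel between the arms runs along y. Grip block on top 22 mm in x, 34 in y (z 44 to 74 mm), shoulder 36 x 44 mm (z 36 to 44); arms 44 mm long in y, 26 mm apart inside, 18 at z = 16, flaring to 31 mm (37 outside) at the feet
- clip4_bore (a point): point in clip4 24 mm above its feet, where the tube's axis lies when the clip is fully home. The arms hinge at the shoulder and spread against springs: pushed straight down on the tube with about 5 to 12 N the clip snaps over, and the tube's top then meets the shoulder's underside
- socket: fixed dark steel block 70 x 70 x 60 mm on a 90 mm square, 10 mm thick foot, with a 32 mm square opening in its top holding four steel sprung jaws that form a tapered socket. Origin under its centre; z up
- socket_mouth (a point): centre of the socket's mouth, level with the block's top face (60 mm above the table)
- holder: fixed wooden block 70 x 70 x 60 mm with a plain loose round hole, 27 mm, 52 mm deep, where the post is stored at the start. Origin under its centre
- post: loose metal post, 0.25 kg, upright in the holder at the start with its collar on the wood. Origin at the centre of the collar's underside, z up along the axis. Below: tapered shank, 22 mm thick at the collar, 14 mm at its tip, 42 mm long. Collar 44 mm across, 6 mm thick; above it a plain round body 30 mm across, 46 mm tall (z = 6 to 52 mm), flat on top
- post_top (a point): centre of the post's flat top, 52 mm above the collar's underside. Set down in the socket the post stays some 5 to 10 mm proud; about 7 to 15 N on its top, in one push or several taps, wedges the taper in until the collar meets the block's face, and friction then keeps it locked
- mat: fixed black rubber mat 100 x 100 x 3 mm, the place of the tapping tool. Origin under its centre
- tapper: loose tapping tool, about 0.4 kg, standing upright: white round plastic head 52 mm across and 40 mm tall at the bottom, wooden handle 24 mm across above it from z = 40 to 120 mm. Origin at the centre of the head's flat underside, which does the tapping; z up
- tape: bystander, to be left alone: roll of paper tape lying flat, 70 mm across, 18 mm high. Origin at its underside
- driver: bystander, to be left alone: screwdriver with a black handle, lying flat. Origin at its underside
- jar: bystander, to be left alone: clear jar, 50 mm across, 60 mm tall. Origin at its underside
- mug: bystander, to be left alone: white mug, 80 mm across, 90 mm tall. Origin at its underside
- can: bystander, to be left alone: aluminium can, 60 mm across, 120 mm tall. Origin at its underside
- board: bystander, to be left alone: green circuit board 100 x 130 mm lying flat. Origin at its underside
There are look-alikes about, which are no part of the job. Several things look just like the mat: the one meant starts farthest from the robot's base. Leave any yellow look-alike of the tapper alone.

How it is judged:
By the outcome, as a careful person would: the job done as asked, in the order asked, and still so for the second after the job is handed in, with the robot touching nothing.
Of clip1, clip2, clip3, clip4 only 2 to 4 are there at a start; the rules pass over those that are not, and their reading is None.
At some moment in a run one of clip1, clip2, clip3, clip4, tapper may be knocked a few centimetres aside while the robot is not near it.
It also fails if it takes over 210 s, if anything falls off the work surface, if the arm or the gripper's body presses on something with over 40 N, if the wrist force passes 120 N, or if a joint passes its speed limit or range.

## Robot

A 6-joint arm with a two-finger parallel gripper is mounted at the origin on the work surface. World frame = base frame: x ahead of the robot, y to its left, z up, the work surface at z = 0. Lengths are in m, angles in degrees, forces in N, time in s.
With the tool pointing down it reaches from about 0.3 to 0.75 m from the base axis. Payload 8.5 kg.
Tool frame: the origin (TCP) lies at the very end of the fingers, on their centre line; the grasp point (between the pads) lies 19 mm behind it; z points along the fingers, y is the direction in which the jaws open and shut (so a half turn about z gives the same grasp; the last joint's range is limited). The gripper opens to 85 mm and grips with 20 to 120 N. Pads are 22 mm wide; open, the fingers measure 114 mm over their backs; the gripper's body (76 mm by 85 mm) begins 54 mm behind the grasp point. The pads swing forward as they close: fully open they stand 13 mm farther back than shut.
Start: joints at [-80.804, 21.807, 74.336, -0, 83.858, -12.336], TCP at [0.202, -0.512, 0.197] pointing down, gripper open.
Joint ranges: [-178.18, 178.18], [-50.72, 133.34], [12.68, 142.11], [-81.47, 261.47], [9.98, 163.14], [-165.26, 165.26]. Speed limits (degrees/s): [136.94, 136.94, 180, 180, 180, 180].

## Interface

Orientations are given as a 3x3 rotation matrix whose columns are the frame's x, y, z axes.
In Python, from rig import env, vision, close_job, spotter gives the robot as it stands. The module is installed in compiled form; this text tells all that it offers.
- The arm moves only by the tool jog_arm, never from a script. Its argument "plan" is a list that holds one entry, the list of rows, each a list of 6 numbers: the shift along the tool's x, y, z in units of 40 mm (1.0 is 40 mm), then the turn, a rotation vector about the tool's x, y, z in units of 0.15 rad (1.0 is 0.15 rad). A call has 1 to 10 rows; each row shifts and turns the commanded pose from where the row before left it, along the tool's axes as they then stand; what a row does not reach is not made up. A row lasts 1/10 s, in which the tool goes at most 50 mm and 8.59 degrees, less where a joint would pass 70% of its speed; a pose out of reach is approached as far as the arm can. A call with a number of a shift or a turn outside -1 to 1 is refused whole. A call with a gripper value outside its range is refused whole. "grip" is the opening, from -1 (shut) to 1 (fully open), set as the call begins (left out, the last holds). The fingers move at their own pace and stop on an object; "squeeze" is the grip in N (left out, the last holds). Time passes only in rows, so rows that do not move let the fingers close. It gives the time, the measured TCP pose, the force and the opening at its end, in the units of the state.
- env.observe(): the state, without advancing time (a new reading comes with each control period).
- vision.get_image(name): name is "side" or "top"; returns (picture, depth): 480x640x3 uint8, red, green, blue; 480x640 float32, m along the optical axis (not along the pixel's ray), 0 where there is no reading.
- vision.camera_info(name): a dict with "fx", "fy", "cx", "cy" (pixels), "rvec" (rotation vector, rad) and "tvec" (3), from world to camera coordinates, as OpenCV has them. Camera axes: x right, y down, z forward; pixel columns grow to the right and rows downward; lengths in m; the calibration is good to about 2 mm. A picture is of the moment at which its call begins. camera_info takes no time and is no camera call.
- close_job(): hands the job in, once; it reports no verdict.
Trained networks look in the newest picture that a camera, given by its name, has taken for a name from the list of things; names that differ only in an ending like _2 or _b are one class to them, and where a whole thing is asked for, a point or a joint stands for the part that bears it (a point fixed in the world has none). Each returns a list of dicts, best first, with "score" (0 to 1); they miss things now and then, are a little off and sometimes report something else, mostly with a low value. They report only what shows in the picture. A call takes as long as a camera call. They do not tell look-alikes from the thing itself.
- spotter.trace(camera, query): "pixels" (480x640 bool, what is visible of it) and "rect" ([left, top, right, bottom] in pixels, round what is visible of it).
The state is a dict: "time_s": time; "q": joint angles; "qvel": joint speeds; "joint_efforts": joint torques, N m; "position": TCP position; "tool_rot": TCP orientation; "ft_force": force on the tool from outside, world axes, zero at the start; "wrist_torque": the same for the moment, N m; "grip_width": finger opening in m.
Only numpy, scipy, OpenCV 4.12 (cv2) and the standard library are available. Lean on these libraries where they do the work, as an engineer would, in place of code of your own. Each camera call takes 0.05 s, during which the arm holds its last target.

## Working session

There is one attempt and no reset: what is moved stays moved. The work goes in short steps, Python scripts to look and compute and a tool call to move; the robot and the scene stay as the last step left them, time stands still between calls to the robot, and variables do not carry over. Pictures are saved under pics/ and viewed, and the job is handed in when it is done.

Besides the shell and the picture viewer there is one more tool, called in YAML: its name, and indented under it one key for each argument. jog_arm: Moves the arm, as the interface text tells. Its arguments: {"type":"object","properties":{"plan":{"type":"array"},"grip":{"type":"number"},"squeeze":{"type":"number"}},"required":["plan"]}

```bash
mkdir -p pics; cat > h.py <<'E'
import numpy as np, cv2
from rig import env, vision, close_job, spotter
def cam(n):
    c=vision.camera_info(n); R,_=cv2.Rodrigues(np.array(c['rvec'],float)); t=np.array(c['tvec'],float).ravel()
    return c,R,t
def pts(n,depth,mask=None):
    c,R,t=cam(n)
    v,u=np.nonzero((depth>0) if mask is None else (mask&(depth>0)))
    z=depth[v,u]; P=np.stack([(u-c['cx'])/c['fx']*z,(v-c['cy'])/c['fy']*z,z],1)
    return (P-t)@R, u, v
def proj(n,P):
    c,R,t=cam(n); q=np.atleast_2d(P)@R.T+t
    return np.stack([q[:,0]/q[:,2]*c['fx']+c['cx'],q[:,1]/q[:,2]*c['fy']+c['cy']],1)
def save(f,im): cv2.imwrite('pics/'+f,im[...,::-1])
E
python3 - <<'E'
from h import *
s=env.observe(); print(s['time_s'],s['position'],s['tool_rot'],s['ft_force'],s['grip_width'])
for n in('top','side'):
    im,d=vision.get_image(n); save(n+'0.png',im); np.save(n+'0.npy',d)
    c,R,t=cam(n); print(n,-R.T@t, R[2])
E
```

```text
0.0 [ 0.20179895 -0.51125181  0.19659902] [[ 9.30221070e-01  3.66999602e-01 -2.30813698e-04]
 [ 3.66999527e-01 -9.30219950e-01  1.48075321e-03]
 [ 3.28728332e-04 -1.46213635e-03 -9.99998877e-01]] [-0.22651557 -0.343807    1.34698718] 0.08541885946557
top [ 0.17751121 -0.01801026  1.2875195 ] [ 0.21922396  0.01137787 -0.97560822]
side [ 0.43335931 -0.96979852  0.99545807] [ 0.0238728   0.7276705  -0.68551129]
```

View pics/top0.png

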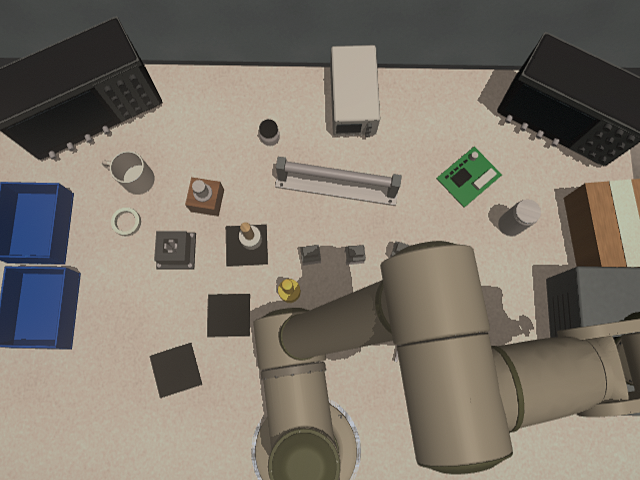

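View pics/side0.png

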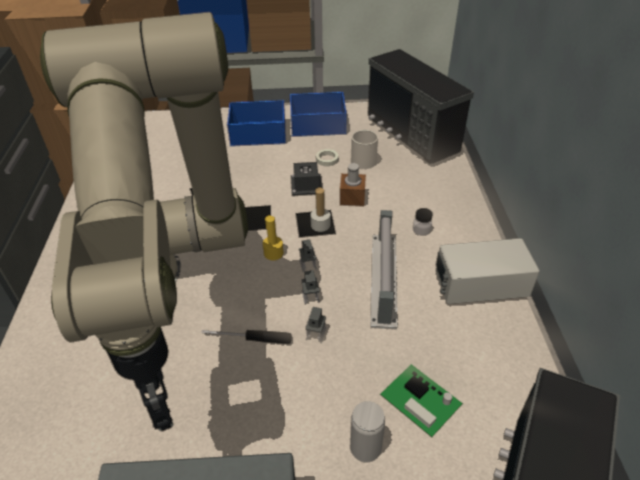

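Top view: the post in its holder is at (204,193), the socket at (173,248), and the white tapper on a mat at (246,243). Two more mats are at (229,315) and (176,370), and the yellow look-alike is at (288,289). Clips are at (309,254), (354,253) and (397,248), and others may be hidden by the arm. The rail runs from (280,170) to (395,187). Next I measure them.

```bash
cat > meas.py <<'E'
from h import *
import sys
def run(names,cams=('top','side'),tag=None):
    for n in cams:
        im,d=vision.get_image(n)
        if tag: save(f'{n}_{tag}.png',im)
        for q in names:
            for r in spotter.trace(n,q):
                if r['score']<.3: continue
                P,u,v=pts(n,d,r['pixels'])
                if len(P)<10: continue
                zt=np.percentile(P[:,2],97); T=P[P[:,2]>zt-.006]
                (cx,cy),(w,h),a=cv2.minAreaRect(T[:,:2].astype(np.float32))
                print(n,q,round(r['score'],2),[int(x) for x in r['rect']],'ztop %.3f'%zt,'topmean',T.mean(0).round(4),'rect',np.round([cx,cy,w,h,a],4),len(T))
if __name__=='__main__': run(sys.argv[2].split(','),sys.argv[3].split(',') if len(sys.argv)>3 else ('top','side'),sys.argv[1])
E
python3 meas.py a clip1,rail,socket,holder,post,mat,tapper,driver
```

```text
top clip1 0.75 [300, 245, 320, 265] ztop 0.078 topmean [0.4378 0.0017 0.0744] rect [4.37100e-01 2.00000e-03 2.19000e-02 3.36000e-02 1.04231e+01] 104
top clip1 0.5 [391, 243, 406, 253] ztop 0.077 topmean [ 0.4436 -0.1988  0.1057] rect [ 3.87100e-01 -1.55000e-01  1.85000e-02  1.83900e-01  5.25219e+01] 53
top rail 0.59 [274, 159, 398, 208] ztop 0.099 topmean [ 0.6191 -0.0551  0.0973] rect [ 6.18600e-01 -5.84000e-02  2.89400e-01  3.09000e-02  8.16239e+01] 311
top socket 0.6 [154, 231, 198, 269] ztop 0.064 topmean [0.4438 0.3242 0.0607] rect [4.44700e-01 3.24800e-01 7.07000e-02 6.95000e-02 8.90827e+01] 559
top holder 0.56 [184, 175, 221, 215] ztop 0.066 topmean [0.5714 0.2579 0.0661] rect [5.73300e-01 2.59700e-01 7.00000e-02 7.00000e-02 8.24472e+01] 246
top post 0.63 [191, 178, 211, 203] ztop 0.114 topmean [0.5736 0.2585 0.1118] rect [5.72900e-01 2.58500e-01 3.02000e-02 2.66000e-02 6.09106e+01] 113
top mat 0.78 [206, 295, 249, 341] ztop 0.008 topmean [0.2929 0.1911 0.0042] rect [0.294  0.1916 0.0987 0.0992 1.7752] 1230
top mat 0.75 [149, 341, 202, 399] ztop 0.008 topmean [0.1658 0.3071 0.
[... 2052 characters left out ...]
 0.77 [296, 213, 331, 241] ztop 0.007 topmean [0.4435 0.1432 0.0038] rect [ 0.4637  0.1468  0.1008  0.0979 88.707 ] 326
side mat 0.63 [243, 207, 269, 232] ztop 0.009 topmean [0.3081 0.1795 0.0122] rect [0.3203 0.1284 0.0688 0.2189 6.8354] 280
side tapper 0.64 [307, 187, 330, 229] ztop 0.123 topmean [0.4781 0.1389 0.1222] rect [4.78400e-01 1.40100e-01 2.40000e-02 2.05000e-02 8.80339e+01] 53
side tapper 0.6 [259, 213, 283, 258] ztop 0.121 topmean [0.3537 0.0419 0.1198] rect [3.52400e-01 4.26000e-02 2.03000e-02 2.16000e-02 4.16391e+01] 56
side driver 0.59 [206, 327, 295, 344] ztop 0.027 topmean [ 0.347  -0.2294  0.0245] rect [ 3.45200e-01 -2.29400e-01  2.32000e-02  9.88000e-02  8.08877e+01] 288
```

jog_arm:
  plan:
    - [[0, 0, -0.6, 0, 0, 0.833], [0, 0, -0.6, 0, 0, 0.833], [0, 0, -0.6, 0, 0, 0.833], [0.4, -0.95, 0, 0, 0, 0], [0.4, -0.95, 0, 0, 0, 0], [0.4, -0.95, 0, 0, 0, 0], [0.4, -0.95, 0, 0, 0, 0], [0.4, -0.95, 0, 0, 0, 0], [0.4, -0.95, 0, 0, 0, 0], [0.4, -0.95, 0, 0, 0, 0]]
  grip: 1
  squeeze: 60

```text
time_s: 2.0
position: [0.3139, -0.2439, 0.2694]
tool_rot: [[1.0, 0.001, 0.0], [0.001, -1.0, -0.0], [0.0, 0.0, -1.0]]
ft_force: [0.7, 0.3, -0.8]
grip_width: 0.0851
```

```bash
cat > go.py <<'E'
# usage: go.py x y z yaw : prints needed tool-frame units
from h import *
import sys
from scipy.spatial.transform import Rotation as Ro
s=env.observe(); p=np.array(s['position']); R=np.array(s['tool_rot'])
yaw=np.degrees(np.arctan2(R[1,0],R[0,0]))
print('t %.2f'%s['time_s'],'p',p.round(4),'yaw %.2f'%yaw,'f',np.round(s['ft_force'],2),'g %.4f'%s['grip_width'],'q6 %.0f'%s['q'][5])
if len(sys.argv)>1:
    a=[float(v) for v in sys.argv[1:]]
    yt=np.radians(a[3]); Rt=np.array([[np.cos(yt),np.sin(yt),0],[np.sin(yt),-np.cos(yt),0],[0,0,-1]])
    rv=Ro.from_matrix(R.T@Rt).as_rotvec()/.15
    print('turn first units',rv.round(3)); 
    print('then shift units (target yaw axes)',(Rt.T@(np.array(a[:3])-p)/.04).round(3)); print('  shift, current axes',(R.T@(np.array(a[:3])-p)/.04).round(3))
E
python3 go.py .573 .256 .25 0
```

```text
t 2.00 p [ 0.3139 -0.2439  0.2694] yaw 0.03 f [ 0.67  0.29 -0.82] g 0.0851 q6 35
turn first units [ 0.002 -0.002  0.003]
then shift units (target yaw axes) [  6.478 -12.498   0.484]
  shift, current axes [  6.484 -12.495   0.482]
```

jog_arm:
  plan:
    - [[0.5, -0.95, 0, 0, 0, 0], [0.5, -0.95, 0, 0, 0, 0], [0.5, -0.95, 0, 0, 0, 0], [0.5, -0.95, 0, 0, 0, 0], [0.5, -0.95, 0, 0, 0, 0], [0.5, -0.95, 0, 0, 0, 0], [0.5, -0.95, 0, 0, 0, 0], [0.5, -0.95, 0, 0, 0, 0], [0.5, -0.95, 0, 0, 0, 0], [0.5, -0.95, 0, 0, 0, 0]]

```text
time_s: 3.0
position: [0.5137, 0.1366, 0.2693]
tool_rot: [[1.0, 0.001, 0.0], [0.001, -1.0, -0.0], [0.0, 0.0, -1.0]]
ft_force: [0.2, -0.7, 0.0]
grip_width: 0.0855
```

jog_arm:
  plan:
    - [[0.5, -0.95, 0, 0, 0, 0], [0.5, -0.95, 0, 0, 0, 0], [0.48, -0.9, 0, 0, 0, 0], [0, -0.2, 0.4, 0, 0, 0], [0, 0, 0.5, 0, 0, 0], [0, 0, 0.5, 0, 0, 0]]

```text
time_s: 3.6
position: [0.5723, 0.2553, 0.2123]
tool_rot: [[1.0, 0.002, -0.0], [0.002, -1.0, -0.0], [-0.0, 0.0, -1.0]]
ft_force: [0.8, -0.5, -0.2]
grip_width: 0.0853
```

```bash
python3 go.py .573 .256 .25 0; python3 - <<'E'
from h import *
for n in('top','side'):
    im,d=vision.get_image(n); save(n+'1.png',im); np.save(n+'1.npy',d)
    s=env.observe(); print(proj(n,np.array(s['position'])))
E
```

```text
t 3.60 p [0.5723 0.2553 0.2123] yaw 0.11 f [ 0.76 -0.47 -0.19] g 0.0853 q6 103
turn first units [0.    0.    0.012]
then shift units (target yaw axes) [ 0.018 -0.017 -0.944]
  shift, current axes [ 0.018 -0.016 -0.944]
[[190.0037799  172.35676857]]
[[351.93118503 134.88748588]]
```

```bash
python3 - <<'E'
import cv2,numpy as np
a=cv2.imread('pics/top1.png')[110:300,120:430]; b=cv2.imread('pics/side1.png')[70:270,270:430]
a=cv2.resize(a,None,fx=2.5,fy=2.5); b=cv2.resize(b,None,fx=3,fy=3)
cv2.imwrite('pics/c1.png',a);cv2.imwrite('pics/c2.png',b)
E
```

```text
(no output)
```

View pics/c1.png

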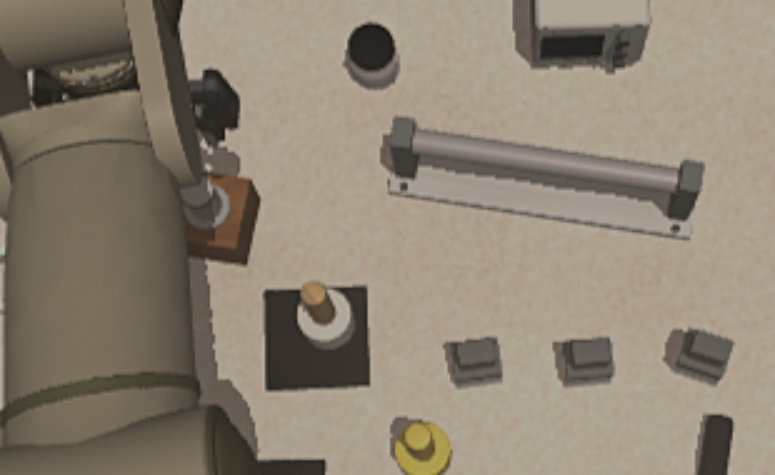

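View pics/c2.png

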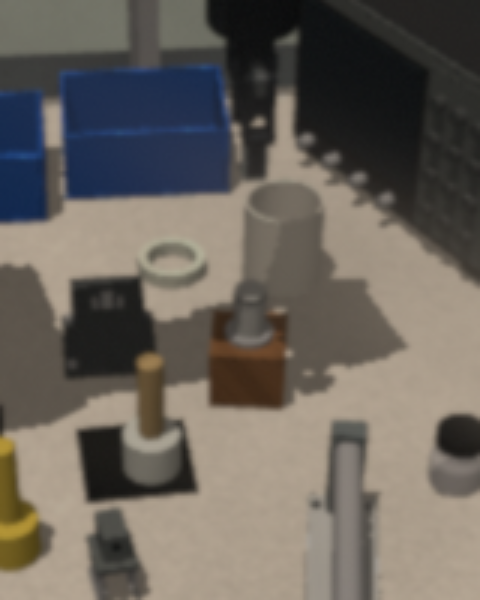

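```bash
python3 - <<'E'
from h import *
for n in('top','side'):
    d=np.load(n+'1.npy'); P,u,v=pts(n,d)
    m=(abs(P[:,0]-.572)<.05)&(abs(P[:,1]-.255)<.08)&(P[:,2]>.19)&(P[:,2]<.30)
    Q=P[m]; print(n,len(Q),Q.min(0),Q.max(0))
    for z in np.arange(.21,.29,.01):
        S=Q[(Q[:,2]>=z)&(Q[:,2]<z+.01)]
        if len(S): print(z.round(3),len(S),S.min(0).round(3),S.max(0).round(3),S.mean(0).round(4))
E
```

```text
top 51 [0.55776087 0.20073714 0.26664101] [0.57237041 0.21467079 0.29957301]
0.26 6 [0.559 0.204 0.267] [0.572 0.213 0.27 ] [0.5629 0.2075 0.2683]
0.27 20 [0.558 0.201 0.27 ] [0.566 0.214 0.28 ] [0.5616 0.2079 0.2748]
0.28 17 [0.558 0.202 0.282] [0.567 0.215 0.29 ] [0.5618 0.207  0.2857]
side 127 [0.55746446 0.19096737 0.25603571] [0.58067525 0.3019426  0.29903235]
0.25 14 [0.561 0.201 0.256] [0.581 0.298 0.26 ] [0.5693 0.2375 0.2578]
0.26 36 [0.559 0.191 0.26 ] [0.581 0.301 0.27 ] [0.5673 0.2307 0.2649]
0.27 33 [0.559 0.194 0.27 ] [0.58  0.302 0.279] [0.5693 0.206  0.2745]
0.28 33 [0.559 0.191 0.28 ] [0.579 0.299 0.29 ] [0.5681 0.2015 0.2848]
```

jog_arm:
  plan:
    - [[0.04, 0, 0.7, 0, 0, 0], [0, 0, 0.7, 0, 0, 0], [0, 0, 0.7, 0, 0, 0], [0, 0, 0.7, 0, 0, 0], [0, 0, 0.4, 0, 0, 0], [0, 0, 0.2, 0, 0, 0], [0, 0, 0, 0, 0, 0]]

```text
time_s: 4.4
position: [0.5741, 0.2547, 0.0773]
tool_rot: [[1.0, 0.001, -0.0], [0.001, -1.0, -0.0], [-0.0, 0.0, -1.0]]
ft_force: [-0.2, -0.9, 0.8]
grip_width: 0.0857
```

```bash
python3 go.py .574 .256 .076 0; python3 - <<'E'
from h import *
im,d=vision.get_image('side'); save('side2.png',cv2.resize(im[100:240,280:440],None,fx=4,fy=4))
P,u,v=pts('side',d)
m=(abs(P[:,0]-.572)<.05)&(abs(P[:,1]-.255)<.08)&(P[:,2]>.065)&(P[:,2]<.16)
Q=P[m]
for z in np.arange(.065,.15,.01):
        S=Q[(Q[:,2]>=z)&(Q[:,2]<z+.01)]
        if len(S): print(z.round(3),len(S),S.min(0).round(3),S.max(0).round(3),S.mean(0).round(4))
E
```

```text
t 4.40 p [0.5741 0.2547 0.0773] yaw 0.05 f [-0.15 -0.87  0.8 ] g 0.0857 q6 103
turn first units [0.    0.003 0.005]
then shift units (target yaw axes) [-0.002 -0.032  0.032]
  shift, current axes [-0.002 -0.032  0.032]
0.065 70 [0.539 0.22  0.065] [0.605 0.267 0.075] [0.5721 0.2429 0.0683]
0.075 33 [0.561 0.236 0.075] [0.588 0.26  0.085] [0.5742 0.2431 0.0801]
0.085 31 [0.561 0.234 0.085] [0.591 0.254 0.095] [0.5735 0.2438 0.0898]
0.095 12 [0.563 0.234 0.096] [0.591 0.254 0.102] [0.5727 0.2434 0.0982]
0.105 15 [0.562 0.243 0.105] [0.589 0.268 0.114] [0.5676 0.251  0.1104]
0.115 4 [0.564 0.206 0.123] [0.579 0.3   0.124] [0.5724 0.2304 0.1235]
0.125 16 [0.563 0.199 0.125] [0.582 0.298 0.135] [0.5708 0.2142 0.1305]
0.135 28 [0.563 0.193 0.135] [0.584 0.295 0.145] [0.5725 0.2034 0.1405]
0.145 27 [0.562 0.194 0.146] [0.583 0.207 0.155] [0.5729 0.1999 0.1504]
```

View pics/side2.png

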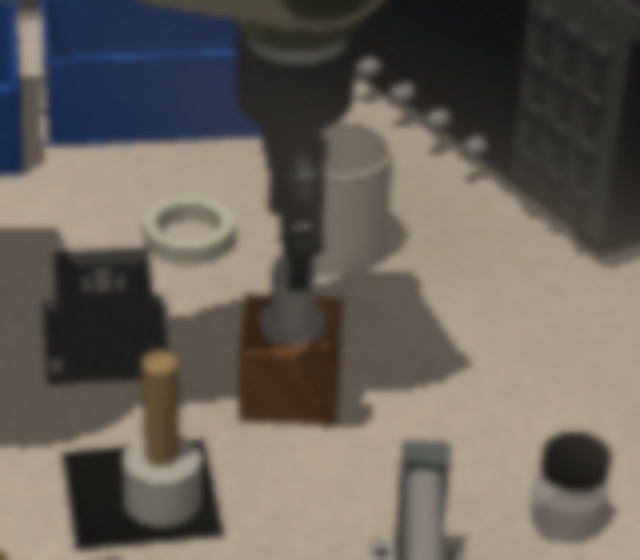

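```bash
python3 - <<'E'
from h import *
for z in(.077,.09,.123): print(z,((proj('side',np.array([.573,.208,z]))-[280,100])*4).round())
E
```

```text
0.077 [[292. 347.]]
0.09 [[293. 332.]]
0.123 [[294. 292.]]
```

jog_arm:
  plan:
    - [[0, -0.02, 0.02, 0, 0, 0], [0, 0, 0, 0, 0, 0], [0, 0, 0, 0, 0, 0], [0, 0, 0, 0, 0, 0], [0, 0, 0, 0, 0, 0], [0, 0, 0, 0, 0, 0], [0, 0, 0, 0, 0, 0]]
  grip: -1
  squeeze: 40

```text
time_s: 5.15
position: [0.5748, 0.2557, 0.078]
tool_rot: [[1.0, 0.001, 0.003], [0.001, -1.0, 0.001], [0.003, -0.001, -1.0]]
ft_force: [-0.2, -0.5, 8.2]
grip_width: 0.0001
```

```bash
python3 go.py; python3 - <<'E'
from h import *
im,d=vision.get_image('side'); save('side3.png',cv2.resize(im[100:240,280:440],None,fx=4,fy=4))
E
```

```text
t 5.15 p [0.5748 0.2557 0.078 ] yaw 0.05 f [-0.16 -0.51  8.18] g 0.0001 q6 103
```

View pics/side3.png

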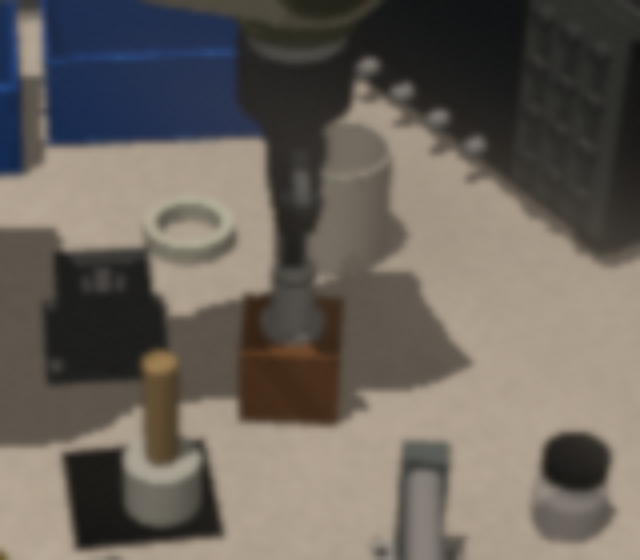

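```bash
python3 - <<'E'
from h import *
im,d=vision.get_image('side')
P,u,v=pts('side',d)
m=(abs(P[:,0]-.572)<.07)&(abs(P[:,1]-.255)<.08)&(P[:,2]>.10)&(P[:,2]<.3)
Q=P[m]
for z in np.arange(.10,.3,.008):
        S=Q[(Q[:,2]>=z)&(Q[:,2]<z+.008)]
        if len(S): print(z.round(3),len(S),S.min(0).round(3),S.max(0).round(3),S.mean(0).round(4))
E
```

```text
0.1 28 [0.563 0.238 0.101] [0.591 0.255 0.108] [0.5756 0.2441 0.1037]
0.108 35 [0.563 0.237 0.108] [0.59  0.262 0.116] [0.5758 0.2468 0.1115]
0.116 18 [0.562 0.239 0.116] [0.584 0.257 0.124] [0.5731 0.2457 0.12  ]
0.124 21 [0.562 0.236 0.124] [0.584 0.255 0.132] [0.5721 0.2448 0.1287]
0.132 23 [0.562 0.237 0.132] [0.583 0.257 0.14 ] [0.5718 0.2435 0.1367]
0.14 14 [0.563 0.235 0.14 ] [0.583 0.258 0.146] [0.5737 0.2428 0.1428]
0.148 3 [0.561 0.24  0.148] [0.577 0.249 0.155] [0.5667 0.2449 0.1507]
0.156 16 [0.56  0.221 0.157] [0.582 0.261 0.163] [0.5686 0.2329 0.1607]
0.164 12 [0.561 0.213 0.164] [0.585 0.248 0.172] [0.5716 0.2229 0.1675]
0.172 17 [0.557 0.209 0.172] [0.584 0.257 0.18 ] [0.5654 0.227  0.1763]
0.18 29 [0.557 0.203 0.18 ] [0.588 0.262 0.188] [0.5703 0.226  0.1834]
0.188 33 [0.557 0.194 0.188] [0.588 0.239 0.196] [0.5712 0.2198 0.1921]
0.196 45 [0.557 0.189 0.196] [0.591 0.242 0.204] [0.5718 0.209  0.2006]
0.204 65 [0.554 0.192 0.204] [0.593 0.265 0.212] [0.57   0.2182 0.208 ]
0.212 55 [0.554 0.202 0.212] [0.593 0.264 0.22 ] [0.5712 0.2282 0.2161]
0.22 40 [0.554 0.209 0.22 ] [0.588 0.242 0.228] [0.5703 0.2208 0.2233]
0.228 22 [0.563 0.212 0.228] [0.583 0.225 0.235] [0.5731 0.2177 0.232 ]
0.236 44 [0.546 0.21  0.237] [0.598 0.233 0.244] [0.5718 0.2208 0.2408]
0.244 73 [0.536 0.213 0.244] [0.607 0.247 0.252] [0.5682 0.2256 0.2481]
0.252 84 [0.537 0.214 0.252] [0.61  0.249 0.26 ] [0.5701 0.225  0.256 ]
0.26 80 [0.536 0.214 0.26 ] [0.61  0.248 0.268] [0.5717 0.2237 0.2643]
0.268 88 [0.536 0.212 0.268] [0.609 0.25  0.276] [0.5696 0.2255 0.2722]
0.276 108 [0.536 0.213 0.276] [0.608 0.261 0.284] [0.5694 0.2276 0.2803]
0.284 112 [0.536 0.216 0.284] [0.61  0.269 0.292] [0.5702 0.2323 0.2874]
0.292 28 [0.545 0.217 0.292] [0.597 0.237 0.3  ] [0.5742 0.225  0.2949]
```

jog_arm:
  plan:
    - [[0, 0, -0.5, 0, 0, 0], [0, 0, -0.5, 0, 0, 0], [0, 0, 0, 0, 0, 0], [0, 0, 0, 0, 0, 0], [0, 0, 0, 0, 0, 0], [0, 0, 0, 0, 0, 0], [0, 0, 0, 0, 0, 0]]
  grip: 1

```text
time_s: 5.95
position: [0.5737, 0.2555, 0.1157]
tool_rot: [[1.0, 0.001, -0.001], [0.001, -1.0, -0.0], [-0.001, 0.0, -1.0]]
ft_force: [-0.8, 0.3, 0.6]
grip_width: 0.0853
```

```bash
python3 go.py .574 .256 .06 0; python3 meas.py b post
```

```text
t 5.95 p [0.5737 0.2555 0.1157] yaw 0.05 f [-0.75  0.29  0.57] g 0.0853 q6 103
turn first units [0.002 0.008 0.006]
then shift units (target yaw axes) [ 0.008 -0.013  1.393]
  shift, current axes [ 0.01  -0.013  1.393]
top post 0.62 [200, 197, 209, 207] ztop 0.068 topmean [0.558  0.2506 0.0653] rect [5.5780e-01 2.5070e-01 5.4000e-03 2.0100e-02 2.1307e+01] 18
top post 0.43 [115, 208, 130, 238] ztop 0.023 topmean [0.5074 0.466  0.0198] rect [0.5103 0.4612 0.0608 0.0476 2.6098] 96
side post 0.79 [343, 162, 361, 187] ztop 0.114 topmean [0.5754 0.2503 0.1117] rect [0.5748 0.2515 0.024  0.0312 8.8817] 56
```

jog_arm:
  plan:
    - [[0, 0, 0.5, 0, 0, 0], [0, 0, 0.5, 0, 0, 0], [0, 0, 0.4, 0, 0, 0], [0, 0, 0.25, 0, 0, 0], [0, 0, 0.15, 0, 0, 0], [0, 0, 0, 0, 0, 0]]

```text
time_s: 6.75
position: [0.5738, 0.2555, 0.044]
tool_rot: [[1.0, 0.001, -0.001], [0.001, -1.0, -0.0], [-0.001, 0.0, -1.0]]
ft_force: [0.1, 0.7, 0.3]
grip_width: 0.0856
```

jog_arm:
  plan:
    - [[0, 0, 0, 0, 0, 0], [0, 0, 0, 0, 0, 0], [0, 0, 0, 0, 0, 0], [0, 0, 0, 0, 0, 0], [0, 0, 0, 0, 0, 0], [0, 0, 0, 0, 0, 0], [0, 0, 0, 0, 0, 0]]
  grip: -1
  squeeze: 40

```text
time_s: 7.45
position: [0.5741, 0.2556, 0.045]
tool_rot: [[1.0, 0.001, 0.001], [0.001, -1.0, 0.0], [0.001, -0.0, -1.0]]
ft_force: [-0.8, 0.6, 5.4]
grip_width: 0.0288
```

```bash
python3 go.py; python3 - <<'E'
from h import *
im,d=vision.get_image('side'); save('side4.png',cv2.resize(im[100:240,280:440],None,fx=4,fy=4))
E
```

```text
t 7.45 p [0.5741 0.2556 0.045 ] yaw 0.06 f [-0.75  0.55  5.43] g 0.0288 q6 103
```

View pics/side4.png

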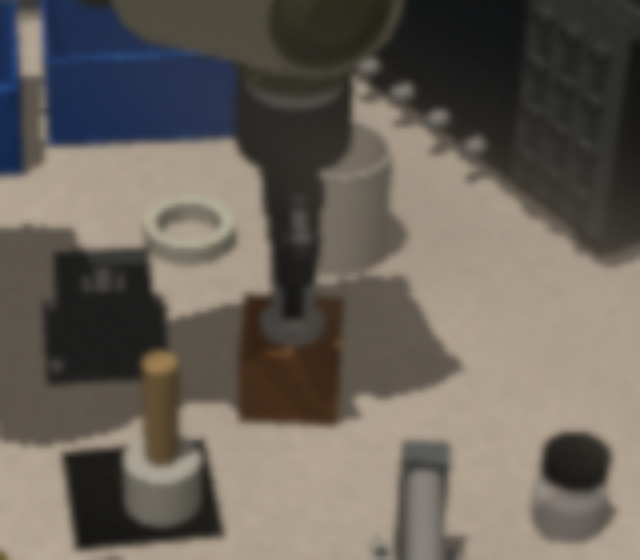

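jog_arm:
  plan:
    - [[0, 0, -0.3, 0, 0, 0], [0, 0, -0.6, 0, 0, 0], [0, 0, -0.7, 0, 0, 0], [0, 0, -0.7, 0, 0, 0], [0, 0, -0.5, 0, 0, 0], [0, 0, 0, 0, 0, 0]]

```text
time_s: 8.1
position: [0.575, 0.2558, 0.1594]
tool_rot: [[1.0, 0.001, 0.005], [0.001, -1.0, 0.001], [0.005, -0.001, -1.0]]
ft_force: [0.7, -1.0, -2.3]
grip_width: 0.0287
```

```bash
python3 go.py; python3 meas.py c socket,post; python3 - <<'E'
import cv2
b=cv2.imread('pics/side_c.png'); cv2.imwrite('pics/c3.png',cv2.resize(b[100:220,270:410],None,fx=5,fy=5,interpolation=cv2.INTER_CUBIC))
E
```

```text
t 8.10 p [0.575  0.2558 0.1594] yaw 0.05 f [ 0.68 -1.   -2.27] g 0.0287 q6 103
top post 0.35 [394, 272, 414, 364] ztop 0.027 topmean [ 0.3442 -0.2217  0.0242] rect [ 3.42900e-01 -2.20300e-01  2.16000e-02  9.95000e-02  7.98651e+01] 276
side socket 0.63 [289, 166, 324, 195] ztop 0.063 topmean [0.4462 0.3144 0.0616] rect [4.44700e-01 2.48000e-01 2.17000e-01 6.91000e-02 8.83085e+01] 284
side post 0.74 [305, 307, 324, 342] ztop 0.076 topmean [ 0.4494 -0.2182  0.074 ] rect [ 4.49700e-01 -2.17400e-01  3.61000e-02  2.25000e-02  7.38251e+01] 132
side post 0.56 [344, 143, 361, 163] ztop 0.181 topmean [0.5721 0.2421 0.1778] rect [5.73500e-01 2.42800e-01 2.35000e-02 3.68000e-02 8.29947e+01] 45
side post 0.53 [370, 210, 397, 329] ztop 0.100 topmean [ 0.6179 -0.0852  0.0989] rect [ 6.21200e-01 -6.40000e-02  2.94700e-01  2.79000e-02  8.19064e+01] 228
```

View pics/c3.png

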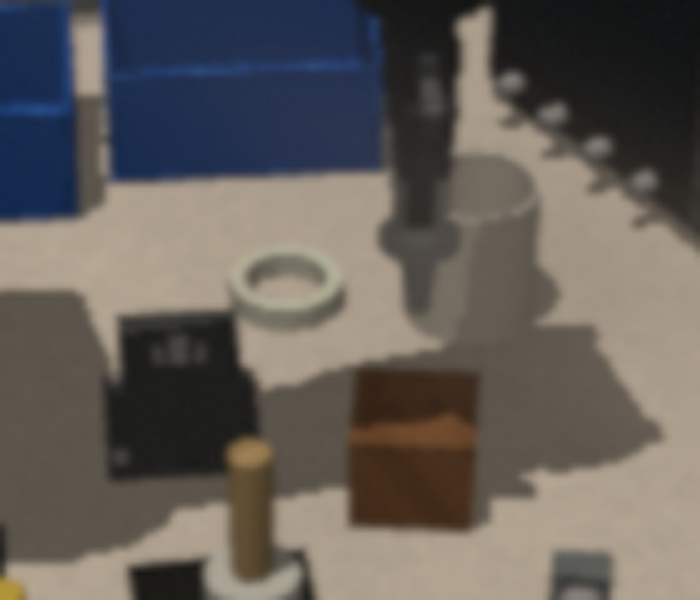

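```bash
python3 - <<'E'
from h import *
for n in('top','side'):
    d=np.load(n+'0.npy'); P,u,v=pts(n,d)
    for nm,c in(('sock',(.4455,.3218)),('hold',(.574,.256))):
        m=(abs(P[:,0]-c[0])<.06)&(abs(P[:,1]-c[1])<.06)&(P[:,2]>.053)&(P[:,2]<.068)
        Q=P[m]; r=cv2.minAreaRect(Q[:,:2].astype(np.float32)); print(n,nm,len(Q),np.round(r[0],4),np.round(r[1],4),r[2], np.percentile(Q,[1,99],axis=0).round(4).tolist())
E
```

```text
top sock 792 [0.4444 0.3259] [0.0699 0.0718] 0.7613519430160522 [[0.4101, 0.2911, 0.0537], [0.4787, 0.3608, 0.0659]]
top hold 648 [0.5738 0.2597] [0.0714 0.0726] 80.73030090332031 [[0.5366, 0.2225, 0.0538], [0.6111, 0.2965, 0.0674]]
side sock 374 [0.4472 0.3204] [0.0701 0.0777] 0.5797423124313354 [[0.4127, 0.2827, 0.0532], [0.4813, 0.3572, 0.0646]]
side hold 341 [0.5763 0.2581] [0.083  0.0694] 81.20550537109375 [[0.5382, 0.2149, 0.0534], [0.6127, 0.2915, 0.0675]]
```

jog_arm:
  plan:
    - [[-0.4, -0.2, 0, 0, 0, 0], [-0.6, -0.3, 0, 0, 0, 0], [-0.7, -0.4, 0, 0, 0, 0], [-0.7, -0.4, 0, 0, 0, 0], [-0.5, -0.3, 0, 0, 0, 0], [-0.34, -0.09, 0, 0, 0, 0], [0, 0, 0, 0, 0, 0], [0, 0, 0, 0, 0, 0]]

```text
time_s: 9.2
position: [0.4449, 0.3227, 0.1563]
tool_rot: [[1.0, 0.001, 0.0], [0.001, -1.0, -0.0], [0.0, 0.0, -1.0]]
ft_force: [-0.5, 1.2, -3.2]
grip_width: 0.0295
```

```bash
python3 go.py .4455 .3235 .06 0;python3 - <<'E'
from h import *
im,d=vision.get_image('side'); save('side5.png',cv2.resize(im[100:220,250:390],None,fx=5,fy=5,interpolation=cv2.INTER_CUBIC))
im,d=vision.get_image('top'); save('top5.png',cv2.resize(im[150:290,90:290],None,fx=4,fy=4,interpolation=cv2.INTER_CUBIC))
E
```

```text
t 9.20 p [0.4449 0.3227 0.1563] yaw 0.04 f [-0.47  1.17 -3.2 ] g 0.0295 q6 114
turn first units [ 0.001 -0.002  0.005]
then shift units (target yaw axes) [ 0.016 -0.02   2.408]
  shift, current axes [ 0.015 -0.02   2.408]
```

View pics/side5.png

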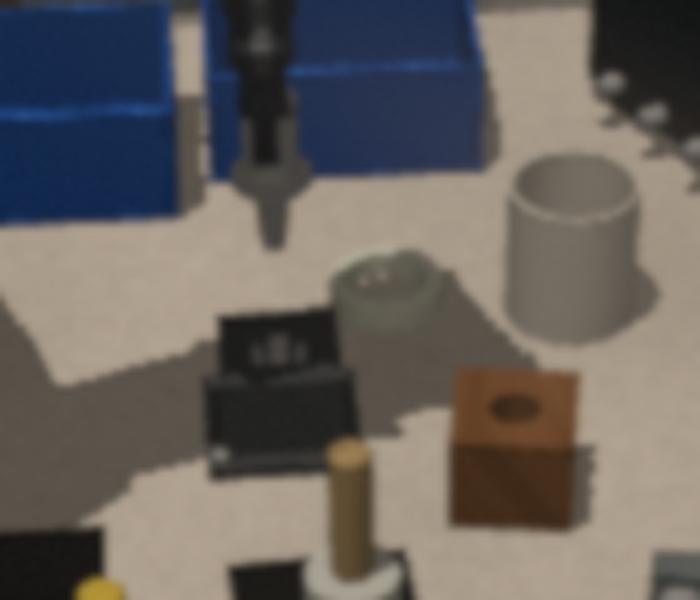

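View pics/top5.png

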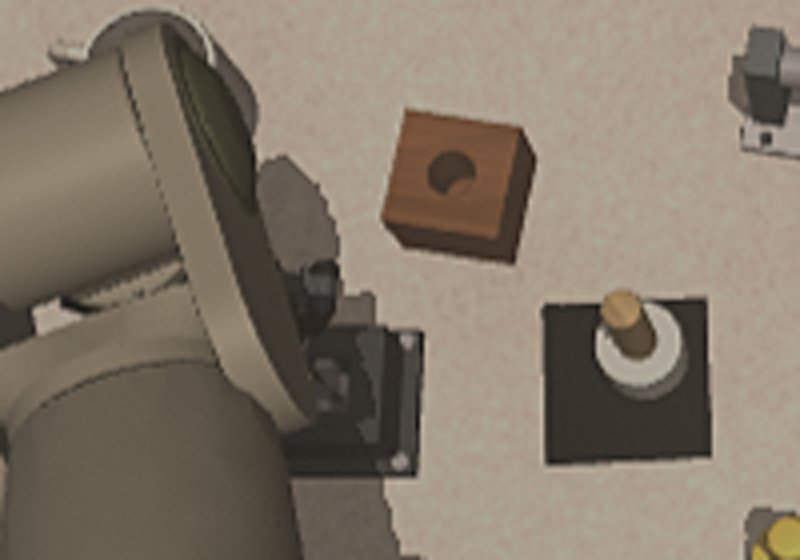

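```bash
python3 - <<'E'
from h import *
for z in(.125,.06): print((proj('side',np.array([[.4449,.3227,z],[.4469,.3227,z],[.4449,.3267,z]]))-[250,100]).round(2)*5)
E
```

```text
[[267.3  249.4 ]
 [270.9  249.25]
 [267.1  245.35]]
[[271.25 344.9 ]
 [274.75 344.7 ]
 [271.05 340.75]]
```

jog_arm:
  plan:
    - [[0.03, -0.01, 0.4, 0, 0, 0], [0, 0, 0.5, 0, 0, 0], [0, 0, 0.4, 0, 0, 0], [0, 0, 0.2, 0, 0, 0], [0, 0, 0, 0, 0, 0], [0, 0, 0, 0, 0, 0]]

```text
time_s: 9.9
position: [0.4461, 0.3234, 0.097]
tool_rot: [[1.0, 0.0, 0.001], [0.0, -1.0, 0.0], [0.001, -0.0, -1.0]]
ft_force: [-0.0, 0.4, -2.3]
grip_width: 0.0287
```

```bash
python3 go.py .4455 .3235 .06 0;python3 - <<'E'
from h import *
im,d=vision.get_image('side'); save('side6.png',cv2.resize(im[100:220,250:390],None,fx=5,fy=5,interpolation=cv2.INTER_CUBIC))
E
```

```text
t 9.90 p [0.4461 0.3234 0.097 ] yaw 0.03 f [-0.04  0.44 -2.27] g 0.0287 q6 114
turn first units [-0.003 -0.006  0.003]
then shift units (target yaw axes) [-0.016 -0.002  0.925]
  shift, current axes [-0.017 -0.002  0.925]
```

View pics/side6.png

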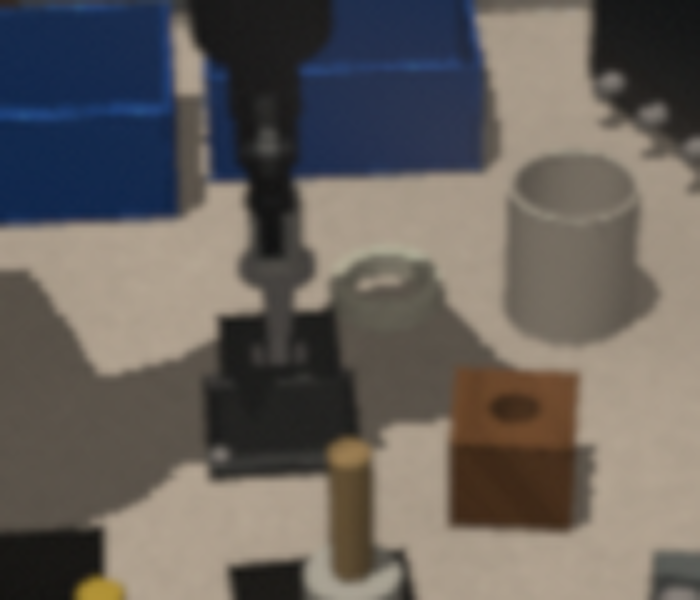

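jog_arm:
  plan:
    - [[0, 0, 0.2, 0, 0, 0], [0, 0, 0.2, 0, 0, 0], [0, 0, 0.15, 0, 0, 0], [0, 0, 0.1, 0, 0, 0], [0, 0, 0, 0, 0, 0]]

```text
time_s: 10.45
position: [0.4452, 0.3233, 0.0697]
tool_rot: [[1.0, 0.001, -0.001], [0.001, -1.0, -0.0], [-0.001, 0.0, -1.0]]
ft_force: [-0.2, 0.4, -2.3]
grip_width: 0.0294
```

jog_arm:
  plan:
    - [[0, 0, 0.1, 0, 0, 0], [0, 0, 0.1, 0, 0, 0], [0, 0, 0.05, 0, 0, 0], [0, 0, 0, 0, 0, 0]]

```text
time_s: 10.85
position: [0.4453, 0.3234, 0.0601]
tool_rot: [[1.0, 0.001, -0.001], [0.001, -1.0, -0.0], [-0.001, 0.0, -1.0]]
ft_force: [0.6, 0.4, -2.8]
grip_width: 0.0289
```

jog_arm:
  plan:
    - [[0, 0, 0.07, 0, 0, 0], [0, 0, 0.05, 0, 0, 0], [0, 0, 0.03, 0, 0, 0], [0, 0, 0, 0, 0, 0]]

```text
time_s: 11.25
position: [0.4454, 0.3234, 0.0543]
tool_rot: [[1.0, 0.001, -0.0], [0.001, -1.0, -0.0], [-0.0, 0.0, -1.0]]
ft_force: [-0.6, -1.0, -2.4]
grip_width: 0.0285
```

jog_arm:
  plan:
    - [[0, 0, 0.04, 0, 0, 0], [0, 0, 0.03, 0, 0, 0], [0, 0, 0, 0, 0, 0], [0, 0, 0, 0, 0, 0]]

```text
time_s: 11.65
position: [0.4454, 0.3234, 0.0516]
tool_rot: [[1.0, 0.001, -0.0], [0.001, -1.0, -0.0], [-0.0, 0.0, -1.0]]
ft_force: [-0.7, 0.4, -1.7]
grip_width: 0.0291
```

```bash
python3 go.py;python3 - <<'E'
from h import *
im,d=vision.get_image('side'); save('side7.png',cv2.resize(im[100:220,250:390],None,fx=5,fy=5,interpolation=cv2.INTER_CUBIC))
E
```

```text
t 11.65 p [0.4454 0.3234 0.0516] yaw 0.06 f [-0.66  0.36 -1.74] g 0.0291 q6 114
```

View pics/side7.png

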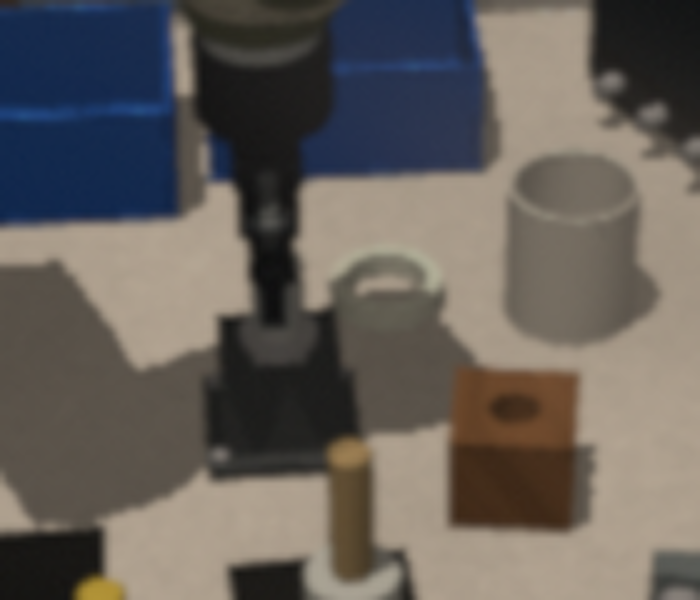

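Contact is just beginning (load dropping from −2.4 to −1.7 N). I go down a little more, then release.

jog_arm:
  plan:
    - [[0, 0, 0.04, 0, 0, 0], [0, 0, 0, 0, 0, 0], [0, 0, 0, 0, 0, 0]]

```text
time_s: 12.0
position: [0.4455, 0.3234, 0.0501]
tool_rot: [[1.0, 0.001, 0.0], [0.001, -1.0, 0.0], [0.0, -0.0, -1.0]]
ft_force: [-0.9, -0.3, 0.0]
grip_width: 0.029
```

jog_arm:
  plan:
    - [[0, 0, 0.03, 0, 0, 0], [0, 0, 0, 0, 0, 0], [0, 0, 0, 0, 0, 0]]

```text
time_s: 12.3
position: [0.4456, 0.3235, 0.049]
tool_rot: [[1.0, 0.001, 0.0], [0.001, -1.0, 0.0], [0.0, -0.0, -1.0]]
ft_force: [-1.6, -0.2, 2.5]
grip_width: 0.0285
```

jog_arm:
  plan:
    - [[0, 0, 0, 0, 0, 0], [0, 0, 0, 0, 0, 0], [0, 0, 0, 0, 0, 0], [0, 0, 0, 0, 0, 0], [0, 0, 0, 0, 0, 0], [0, 0, -0.5, 0, 0, 0], [0, 0, -0.9, 0, 0, 0], [0, 0, -0.9, 0, 0, 0], [0, 0, -0.9, 0, 0, 0], [0, 0, -0.9, 0, 0, 0]]
  grip: 1

```text
time_s: 13.3
position: [0.4452, 0.3233, 0.2144]
tool_rot: [[1.0, 0.001, 0.0], [0.001, -1.0, 0.0], [0.0, -0.0, -1.0]]
ft_force: [0.7, -0.6, -0.3]
grip_width: 0.0855
```

```bash
python3 go.py .477 .142 .24 0; python3 meas.py d post,tapper,clip1;python3 - <<'E'
import cv2
im=cv2.imread('pics/side_d.png'); cv2.imwrite('pics/c4.png',cv2.resize(im[100:260,240:400],None,fx=3.7,fy=3.7,interpolation=cv2.INTER_CUBIC))
E
```

```text
t 13.30 p [0.4452 0.3233 0.2144] yaw 0.05 f [ 0.68 -0.56 -0.29] g 0.0855 q6 114
turn first units [-0.    -0.001  0.006]
then shift units (target yaw axes) [ 0.794  4.533 -0.64 ]
  shift, current axes [ 0.79   4.533 -0.64 ]
top post 0.84 [159, 233, 180, 257] ztop 0.119 topmean [0.4457 0.3224 0.1161] rect [ 0.4469  0.3218  0.0286  0.0207 16.254 ] 92
top tapper 0.89 [238, 221, 261, 252] ztop 0.125 topmean [0.4763 0.1464 0.1226] rect [0.4767 0.146  0.021  0.0218 2.0157] 82
top tapper 0.78 [279, 280, 301, 303] ztop 0.122 topmean [0.3509 0.0495 0.1195] rect [0.3509 0.0492 0.0217 0.0217 3.7169] 90
top clip1 0.93 [391, 243, 412, 262] ztop 0.076 topmean [ 0.4466 -0.2115  0.0738] rect [ 4.46400e-01 -2.11400e-01  3.33000e-02  2.23000e-02  7.32487e+01] 119
top clip1 0.79 [347, 245, 365, 264] ztop 0.076 topmean [ 0.4397 -0.1023  0.0739] rect [ 0.4398 -0.1024  0.0213  0.0339  5.5338] 125
top clip1 0.77 [299, 244, 318, 265] ztop 0.076 topmean [0.4371 0.0023 0.0738] rect [4.3690e-01 1.9000e-03 2.2000e-02 3.3500e-02 9.3293e+00] 124
side post 0.76 [296, 146, 312, 173] ztop 0.118 topmean [0.4464 0.3181 0.1157] rect [4.47300e-01 3.19500e-01 2.94000e-02 2.50000e-02 8.88324e+01] 59
side post 0.32 [370, 209, 398, 330] ztop 0.100 topmean [ 0.6168 -0.0937  0.099 ] rect [ 6.21000e-01 -6.47000e-02  2.94600e-01  2.79000e-02  8.19722e+01] 236
side tapper 0.88 [310, 188, 331, 234] ztop 0.123 topmean [0.4788 0.1378 0.1222] rect [4.77000e-01 1.40700e-01 1.95000e-02 2.68000e-02 2.03542e+01] 48
side clip1 0.79 [298, 242, 317, 268] ztop 0.075 topmean [ 0.4392 -0.005   0.0734] rect [ 4.3950e-01 -2.0000e-03  2.2700e-02  3.7700e-02  8.8552e+00] 96
side clip1 0.77 [306, 309, 325, 344] ztop 0.077 topmean [ 0.4495 -0.2204  0.0744] rect [ 4.50000e-01 -2.19600e-01  3.28000e-02  1.92000e-02  7.21889e+01] 113
side clip1 0.67 [301, 270, 318, 303] ztop 0.076 topmean [ 0.4424 -0.1101  0.074 ] rect [ 0.4422 -0.1086  0.0216  0.0367  9.2048] 111
```

View pics/c4.png

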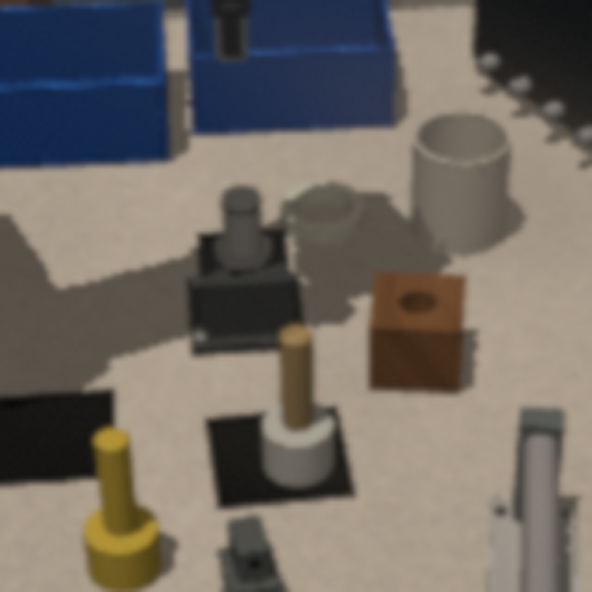

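jog_arm:
  plan:
    - [[0.1, 0.6, 0, 0, 0, 0], [0.2, 0.9, 0, 0, 0, 0], [0.2, 0.9, 0, 0, 0, 0], [0.2, 0.9, 0, 0, 0, 0], [0.1, 0.8, 0, 0, 0, 0], [0, 0.43, 0, 0, 0, 0], [0, 0, 0.5, 0, 0, 0], [0, 0, 0.5, 0, 0, 0], [0, 0, 0, 0, 0, 0]]

```text
time_s: 14.6
position: [0.4761, 0.1419, 0.1702]
tool_rot: [[1.0, 0.001, -0.006], [0.0, -1.0, -0.0], [-0.006, 0.0, -1.0]]
ft_force: [0.1, -0.1, -0.5]
grip_width: 0.0856
```

```bash
python3 go.py .477 .1425 .046 0; python3 meas.py e tapper side;python3 - <<'E'
import cv2
im=cv2.imread('pics/side_e.png'); cv2.imwrite('pics/c5.png',cv2.resize(im[130:260,240:400],None,fx=4,fy=4,interpolation=cv2.INTER_CUBIC))
E
```

```text
t 14.60 p [0.4761 0.1419 0.1702] yaw 0.03 f [ 0.14 -0.05 -0.48] g 0.0856 q6 93
turn first units [0.002 0.041 0.003]
then shift units (target yaw axes) [ 0.022 -0.014  3.104]
  shift, current axes [ 0.041 -0.015  3.104]
side tapper 0.87 [261, 216, 281, 260] ztop 0.121 topmean [0.3533 0.042  0.1194] rect [0.3535 0.0425 0.0221 0.0255 1.3496] 63
side tapper 0.64 [310, 185, 330, 232] ztop 0.123 topmean [0.4789 0.1388 0.1214] rect [4.80100e-01 1.38700e-01 2.52000e-02 2.07000e-02 6.29855e+01] 49
side tapper 0.53 [300, 268, 319, 302] ztop 0.076 topmean [ 0.4426 -0.1092  0.0741] rect [ 0.4423 -0.1082  0.022   0.0362  7.2103] 111
```

View pics/c5.png

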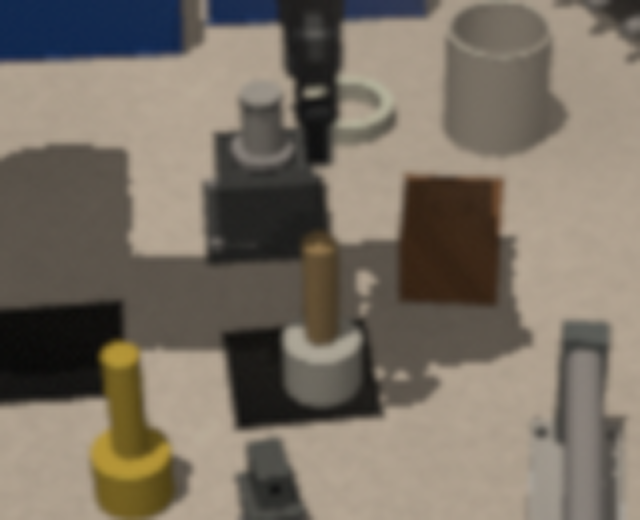

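The enlarged crop confirms the white tapper on the farthest mat (crop (320,320)) under the open fingers. The yellow one, at crop (130,430), is clear of them.

jog_arm:
  plan:
    - [[0.03, 0, 0.6, 0, 0.03, 0], [0, 0, 0.7, 0, 0, 0], [0, 0, 0.7, 0, 0, 0], [0, 0, 0.6, 0, 0, 0], [0, 0, 0.3, 0, 0, 0], [0, 0, 0.15, 0, 0, 0], [0, 0, 0, 0, 0, 0], [0, 0, 0, 0, 0, 0]]

```text
time_s: 15.5
position: [0.48, 0.1424, 0.0518]
tool_rot: [[1.0, 0.001, 0.006], [0.001, -1.0, 0.0], [0.006, -0.0, -1.0]]
ft_force: [0.3, -0.1, -0.5]
grip_width: 0.0849
```

```bash
python3 go.py .477 .1425 .046 0
```

```text
t 15.50 p [0.48   0.1424 0.0518] yaw 0.07 f [ 0.31 -0.09 -0.54] g 0.0849 q6 93
turn first units [-0.001 -0.042  0.008]
then shift units (target yaw axes) [-0.074 -0.003  0.144]
  shift, current axes [-0.075 -0.003  0.144]
```

jog_arm:
  plan:
    - [[0, 0, 0, 0, 0, 0], [0, 0, 0, 0, 0, 0], [0, 0, 0, 0, 0, 0], [0, 0, 0, 0, 0, 0], [0, 0, 0, 0, 0, 0], [0, 0, 0, 0, 0, 0], [0, 0, 0, 0, 0, 0], [0, 0, 0, 0, 0, 0]]
  grip: -1
  squeeze: 70

```text
time_s: 16.3
position: [0.4795, 0.1425, 0.0511]
tool_rot: [[1.0, 0.001, 0.005], [0.001, -1.0, 0.0], [0.005, -0.0, -1.0]]
ft_force: [-1.5, 4.0, 4.8]
grip_width: 0.0227
```

```bash
python3 go.py .477 .1425 .046 0;  python3 - <<'E'
from h import *
im,d=vision.get_image('side'); save('c6.png',cv2.resize(im[130:260,240:400],None,fx=4,fy=4,interpolation=cv2.INTER_CUBIC))
E
```

```text
t 16.30 p [0.4795 0.1425 0.0511] yaw 0.05 f [-1.48  4.04  4.78] g 0.0227 q6 93
turn first units [-0.003 -0.034  0.006]
then shift units (target yaw axes) [-0.061 -0.     0.127]
  shift, current axes [-0.062 -0.     0.127]
```

View pics/c6.png

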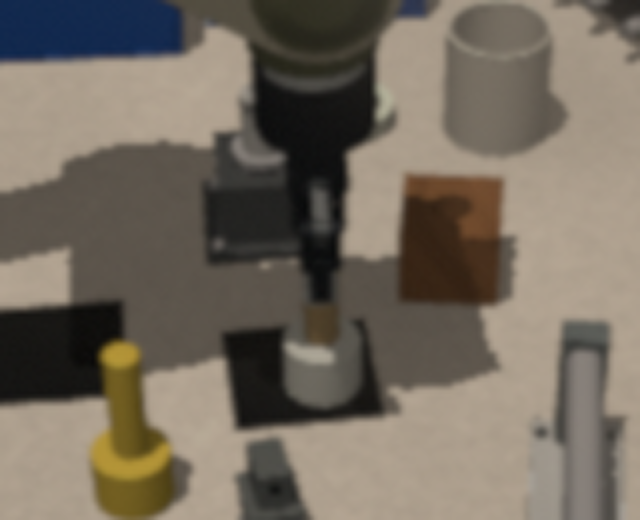

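jog_arm:
  plan:
    - [[0, 0, -0.3, 0, -0.03, 0], [0, 0, -0.6, 0, 0, 0], [0, 0, -0.8, 0, 0, 0], [0, 0, -0.8, 0, 0, 0], [0, 0, -0.8, 0, 0, 0], [0, 0, -0.6, 0, 0, 0], [0, 0, -0.3, 0, 0, 0], [0, 0, 0, 0, 0, 0]]

```text
time_s: 17.15
position: [0.4795, 0.142, 0.2196]
tool_rot: [[1.0, 0.001, 0.002], [0.001, -1.0, -0.001], [0.002, 0.001, -1.0]]
ft_force: [-1.1, -0.5, -3.8]
grip_width: 0.0222
```

jog_arm:
  plan:
    - [[-0.1, -0.4, 0, 0, 0, 0], [-0.1, -0.7, 0, 0, 0, 0], [-0.2, -0.8, 0, 0, 0, 0], [-0.2, -0.8, 0, 0, 0, 0], [-0.1, -0.8, 0, 0, 0, 0], [-0.1, -0.6, 0, 0, 0, 0], [0, -0.4, 0, 0, 0, 0], [0, 0, 0, 0, 0, 0], [0, 0, 0, 0, 0, 0]]

```text
time_s: 18.05
position: [0.4471, 0.3216, 0.2179]
tool_rot: [[1.0, 0.001, -0.001], [0.001, -1.0, -0.001], [-0.001, 0.001, -1.0]]
ft_force: [0.0, -0.3, -3.5]
grip_width: 0.0227
```

```bash
python3 go.py .4475 .3234 .18 0;  python3 - <<'E'
from h import *
im,d=vision.get_image('side'); save('c7.png',cv2.resize(im[90:220,240:400],None,fx=4,fy=4,interpolation=cv2.INTER_CUBIC))
im,d=vision.get_image('top'); save('c8.png',cv2.resize(im[150:290,90:290],None,fx=3,fy=3,interpolation=cv2.INTER_CUBIC))
E
```

```text
t 18.05 p [0.4471 0.3216 0.2179] yaw 0.05 f [ 0.   -0.34 -3.46] g 0.0227 q6 113
turn first units [0.008 0.009 0.006]
then shift units (target yaw axes) [ 0.01  -0.046  0.948]
  shift, current axes [ 0.012 -0.047  0.948]
```

View pics/c7.png

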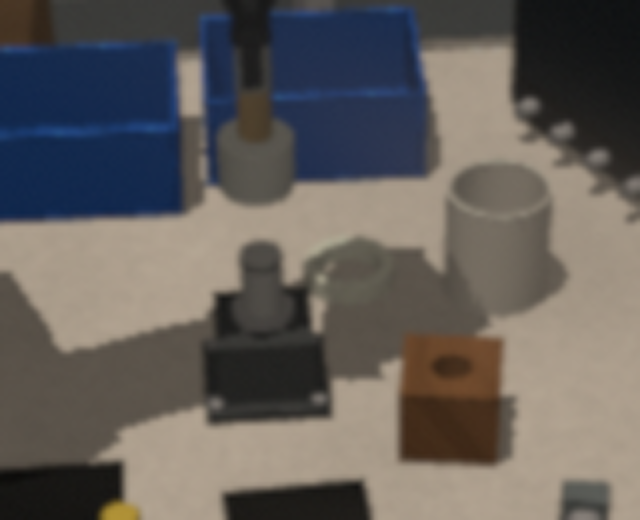

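View pics/c8.png

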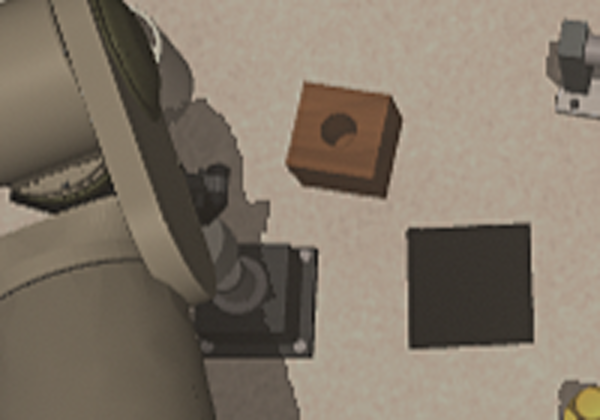

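jog_arm:
  plan:
    - [[0.01, -0.04, 0.4, 0, 0, 0], [0, 0, 0.4, 0, 0, 0], [0, 0, 0.2, 0, 0, 0], [0, 0, 0.1, 0, 0, 0], [0, 0, 0, 0, 0, 0]]

```text
time_s: 18.65
position: [0.4476, 0.3235, 0.1748]
tool_rot: [[1.0, 0.0, -0.0], [0.0, -1.0, -0.0], [-0.0, 0.0, -1.0]]
ft_force: [-0.4, 0.3, -4.5]
grip_width: 0.0229
```

jog_arm:
  plan:
    - [[0, 0, 0.05, 0, 0, 0], [0, 0, 0.05, 0, 0, 0], [0, 0, 0.05, 0, 0, 0], [0, 0, 0, 0, 0, 0]]

```text
time_s: 19.05
position: [0.4473, 0.3238, 0.1687]
tool_rot: [[1.0, 0.001, -0.0], [0.001, -1.0, -0.0], [-0.0, 0.0, -1.0]]
ft_force: [0.2, -0.0, -4.1]
grip_width: 0.0222
```

jog_arm:
  plan:
    - [[0, 0, 0.05, 0, 0, 0], [0, 0, 0.05, 0, 0, 0], [0, 0, 0, 0, 0, 0]]

```text
time_s: 19.35
position: [0.4473, 0.3238, 0.1645]
tool_rot: [[1.0, 0.001, -0.001], [0.001, -1.0, -0.0], [-0.001, 0.0, -1.0]]
ft_force: [0.3, -0.6, -3.3]
grip_width: 0.0227
```

jog_arm:
  plan:
    - [[0, 0, 0.05, 0, 0, 0], [0, 0, 0, 0, 0, 0]]

```text
time_s: 19.55
position: [0.4476, 0.3239, 0.163]
tool_rot: [[1.0, 0.001, 0.0], [0.001, -1.0, 0.0], [0.0, -0.0, -1.0]]
ft_force: [0.3, -0.3, -1.6]
grip_width: 0.0228
```

jog_arm:
  plan:
    - [[0, 0, 0.04, 0, 0, 0], [0, 0, 0, 0, 0, 0]]

```text
time_s: 19.75
position: [0.4477, 0.3239, 0.1616]
tool_rot: [[1.0, 0.001, 0.001], [0.001, -1.0, 0.0], [0.001, -0.0, -1.0]]
ft_force: [0.3, -0.1, 2.4]
grip_width: 0.0224
```

jog_arm:
  plan:
    - [[0, 0, 0.04, 0, 0, 0], [0, 0, 0, 0, 0, 0]]

```text
time_s: 19.95
position: [0.4477, 0.3239, 0.16]
tool_rot: [[1.0, 0.001, 0.001], [0.001, -1.0, 0.0], [0.001, -0.0, -1.0]]
ft_force: [-0.7, -0.5, 4.2]
grip_width: 0.0224
```

jog_arm:
  plan:
    - [[0, 0, 0.04, 0, 0, 0], [0, 0, 0, 0, 0, 0]]

```text
time_s: 20.15
position: [0.448, 0.3241, 0.1599]
tool_rot: [[1.0, 0.001, 0.003], [0.001, -1.0, 0.001], [0.003, -0.001, -1.0]]
ft_force: [-2.7, -1.3, 14.9]
grip_width: 0.0228
```

jog_arm:
  plan:
    - [[0, 0, 0.03, 0, 0, 0], [0, 0, 0, 0, 0, 0]]

```text
time_s: 20.35
position: [0.4483, 0.3242, 0.1599]
tool_rot: [[1.0, 0.001, 0.005], [0.001, -1.0, 0.002], [0.005, -0.002, -1.0]]
ft_force: [-4.7, -1.6, 22.1]
grip_width: 0.0223
```

jog_arm:
  plan:
    - [[0, 0, -0.1, 0, 0, 0], [0, 0, -0.3, 0, 0, 0], [0, 0, -0.6, 0, 0, 0], [0, 0, -0.8, 0, 0, 0], [0, 0, 0, 0, 0, 0]]

```text
time_s: 20.85
position: [0.4487, 0.3245, 0.2318]
tool_rot: [[1.0, 0.001, 0.006], [0.001, -1.0, 0.003], [0.006, -0.003, -1.0]]
ft_force: [0.7, 0.5, -3.6]
grip_width: 0.0226
```

```bash
python3 go.py .464 .154 .22 0; python3 meas.py f post,mat;  python3 - <<'E'
from h import *
im=cv2.imread('pics/side_f.png'); cv2.imwrite('pics/c9.png',cv2.resize(im[90:220,240:400],None,fx=4,fy=4,interpolation=cv2.INTER_CUBIC))
d=vision.get_image('side')[1]; P,u,v=pts('side',d)
m=(abs(P[:,0]-.446)<.022)&(abs(P[:,1]-.320)<.05)&(P[:,2]>.05)&(P[:,2]<.125)
print(np.histogram(P[m][:,2],bins=np.arange(.05,.126,.003)))
E
```

```text
t 20.85 p [0.4487 0.3245 0.2318] yaw 0.06 f [ 0.74  0.46 -3.56] g 0.0226 q6 114
turn first units [-0.017 -0.038  0.007]
then shift units (target yaw axes) [0.383 4.262 0.295]
  shift, current axes [0.377 4.263 0.286]
top post 0.43 [299, 242, 321, 266] ztop 0.076 topmean [0.4368 0.002  0.0735] rect [4.37600e-01 2.40000e-03 2.20000e-02 3.39000e-02 1.09688e+01] 121
top mat 0.97 [228, 222, 269, 265] ztop 0.007 topmean [0.4621 0.1578 0.004 ] rect [0.4626 0.1578 0.1015 0.0976 3.0576] 1081
top mat 0.74 [207, 296, 248, 339] ztop 0.008 topmean [0.2934 0.1913 0.0042] rect [0.2942 0.1918 0.0989 0.1003 1.4963] 1256
top mat 0.62 [182, 343, 193, 357] ztop 0.007 topmean [0.2126 0.2779 0.0043] rect [2.1060e-01 2.7590e-01 3.3900e-02 1.7400e-02 3.1997e+01] 65
side post 0.74 [297, 149, 312, 175] ztop 0.114 topmean [0.4475 0.3195 0.112 ] rect [4.48100e-01 3.21900e-01 2.94000e-02 3.05000e-02 4.25237e+01] 57
side post 0.58 [298, 272, 315, 304] ztop 0.076 topmean [ 0.4422 -0.1101  0.0738] rect [ 0.4422 -0.1084  0.022   0.0344  6.8514] 106
side mat 0.92 [294, 209, 335, 239] ztop 0.007 topmean [0.4649 0.15   0.0038] rect [0.465  0.1527 0.0992 0.1039 4.4397] 727
side mat 0.72 [188, 182, 228, 207] ztop 0.007 topmean [0.168  0.298  0.0038] rect [ 0.1688  0.2976  0.1032  0.1021 16.6567] 562
side mat 0.57 [234, 207, 269, 232] ztop 0.007 topmean [0.2915 0.1861 0.0036] rect [0.294  0.1881 0.0951 0.1084 0.9195] 638
side mat 0.56 [297, 239, 317, 274] ztop 0.076 topmean [ 0.4394 -0.0044  0.0736] rect [ 4.3970e-01 -2.9000e-03  2.2100e-02  4.0300e-02  9.8281e+00] 95
(array([13, 13, 38, 44, 38, 27, 18, 11,  9, 12, 10, 10,  8, 11,  6,  7,  9,
        8, 10, 11, 36, 15,  2,  0,  0]), array([0.05 , 0.053, 0.056, 0.059, 0.062, 0.065, 0.068, 0.071, 0.074,
       0.077, 0.08 , 0.083, 0.086, 0.089, 0.092, 0.095, 0.098, 0.101,
       0.104, 0.107, 0.11 , 0.113, 0.116, 0.119, 0.122, 0.125]))
```

View pics/c9.png

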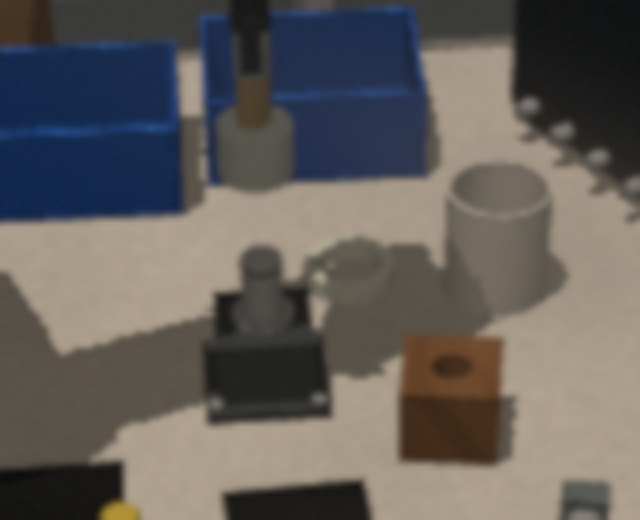

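jog_arm:
  plan:
    - [[0.05, 0.4, 0, -0.017, -0.038, 0], [0.1, 0.7, 0, 0, 0, 0], [0.1, 0.8, 0, 0, 0, 0], [0.1, 0.8, 0, 0, 0, 0], [0.07, 0.8, 0, 0, 0, 0], [0, 0.5, 0, 0, 0, 0], [0, 0.25, 0, 0, 0, 0], [0, 0, 0.4, 0, 0, 0], [0, 0, 0.6, 0, 0, 0], [0, 0, 0.6, 0, 0, 0]]

```text
time_s: 22.2
position: [0.464, 0.1536, 0.1645]
tool_rot: [[1.0, 0.001, -0.005], [0.001, -1.0, -0.002], [-0.005, 0.002, -1.0]]
ft_force: [0.3, -0.4, -3.2]
grip_width: 0.0225
```

jog_arm:
  plan:
    - [[0, 0, 0.6, 0, 0, 0], [0, 0, 0.6, 0, 0, 0], [0, 0, 0.5, 0, 0, 0], [0, 0, 0.3, 0, 0, 0], [0, 0, 0.2, 0, 0, 0], [0, 0, 0, 0, 0, 0], [0, 0, 0, 0, 0, 0]]

```text
time_s: 22.9
position: [0.4639, 0.1535, 0.0776]
tool_rot: [[1.0, 0.001, -0.005], [0.001, -1.0, -0.002], [-0.005, 0.002, -1.0]]
ft_force: [0.1, -0.5, -3.4]
grip_width: 0.0225
```

```bash
python3 go.py .4655 .1545 .051 0;  python3 - <<'E'
from h import *
im,d=vision.get_image('side'); save('c10.png',cv2.resize(im[130:260,240:400],None,fx=4,fy=4,interpolation=cv2.INTER_CUBIC))
E
```

```text
t 22.90 p [0.4639 0.1535 0.0776] yaw 0.06 f [ 0.07 -0.46 -3.43] g 0.0225 q6 94
turn first units [0.016 0.033 0.007]
then shift units (target yaw axes) [ 0.041 -0.024  0.665]
  shift, current axes [ 0.044 -0.026  0.665]
```

View pics/c10.png

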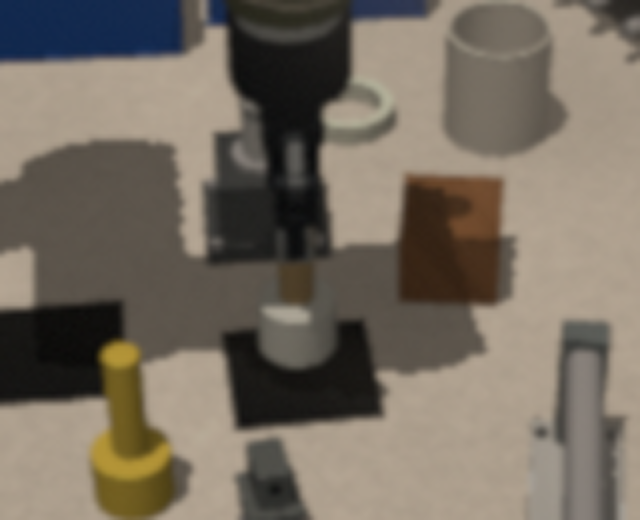

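jog_arm:
  plan:
    - [[0.04, -0.02, 0.3, 0.016, 0.033, 0], [0, 0, 0.2, 0, 0, 0], [0, 0, 0.07, 0, 0, 0], [0, 0, 0, 0, 0, 0], [0, 0, 0, 0, 0, 0]]

```text
time_s: 23.45
position: [0.4653, 0.1542, 0.0547]
tool_rot: [[1.0, 0.001, -0.0], [0.001, -1.0, -0.0], [-0.0, 0.0, -1.0]]
ft_force: [1.9, -0.2, -2.2]
grip_width: 0.0225
```

jog_arm:
  plan:
    - [[0, 0, 0.05, 0, 0, 0], [0, 0, 0, 0, 0, 0]]

```text
time_s: 23.65
position: [0.4651, 0.1542, 0.0523]
tool_rot: [[1.0, 0.001, -0.001], [0.001, -1.0, -0.0], [-0.001, 0.0, -1.0]]
ft_force: [-0.2, -0.2, -3.1]
grip_width: 0.0222
```

jog_arm:
  plan:
    - [[0, 0, 0.04, 0, 0, 0], [0, 0, 0, 0, 0, 0]]

```text
time_s: 23.85
position: [0.4653, 0.1543, 0.0511]
tool_rot: [[1.0, 0.001, -0.0], [0.001, -1.0, -0.0], [-0.0, 0.0, -1.0]]
ft_force: [-0.5, 0.7, 1.8]
grip_width: 0.0224
```

Contact with the mat, so I release and retreat upward.

jog_arm:
  plan:
    - [[0, 0, 0, 0, 0, 0], [0, 0, 0, 0, 0, 0], [0, 0, 0, 0, 0, 0], [0, 0, 0, 0, 0, 0], [0, 0, 0, 0, 0, 0], [0, 0, -0.4, 0, 0, 0], [0, 0, -0.8, 0, 0, 0], [0, 0, -0.9, 0, 0, 0], [0, 0, -0.9, 0, 0, 0], [0, 0, -0.9, 0, 0, 0]]
  grip: 1

```text
time_s: 24.85
position: [0.4649, 0.1542, 0.2083]
tool_rot: [[1.0, 0.001, -0.001], [0.001, -1.0, -0.0], [-0.001, 0.0, -1.0]]
ft_force: [-0.1, -0.3, 0.8]
grip_width: 0.0854
```

```bash
python3 go.py; python3 meas.py g clip1,rail,tapper;  python3 - <<'E'
from h import *
im=cv2.imread('pics/side_g.png'); cv2.imwrite('pics/c11.png',cv2.resize(im[130:350,240:420],None,fx=2.7,fy=2.7,interpolation=cv2.INTER_CUBIC))
E
```

```text
t 24.85 p [0.4649 0.1542 0.2083] yaw 0.06 f [-0.1  -0.29  0.81] g 0.0854 q6 94
top clip1 0.79 [345, 244, 363, 266] ztop 0.076 topmean [ 0.4395 -0.1029  0.0735] rect [ 0.4396 -0.1028  0.0218  0.0325  2.4085] 123
top clip1 0.78 [390, 245, 416, 262] ztop 0.076 topmean [ 0.4469 -0.2113  0.073 ] rect [ 4.4710e-01 -2.1160e-01  3.4000e-02  2.2000e-02  7.2799e+01] 133
top clip1 0.53 [299, 246, 319, 266] ztop 0.077 topmean [0.4376 0.0016 0.0739] rect [4.3760e-01 2.0000e-03 2.1500e-02 3.3300e-02 8.3296e+00] 123
top rail 0.55 [273, 160, 399, 208] ztop 0.099 topmean [ 0.6187 -0.0574  0.0969] rect [ 6.19100e-01 -5.88000e-02  2.89600e-01  3.14000e-02  8.18382e+01] 360
top tapper 0.75 [280, 282, 300, 301] ztop 0.122 topmean [0.3509 0.0497 0.12  ] rect [3.51400e-01 4.98000e-02 2.17000e-02 2.15000e-02 3.68269e+01] 83
side clip1 0.84 [308, 304, 326, 343] ztop 0.077 topmean [ 0.4499 -0.2181  0.0745] rect [ 4.49700e-01 -2.17100e-01  3.61000e-02  2.18000e-02  7.10572e+01] 129
side clip1 0.63 [299, 242, 317, 274] ztop 0.076 topmean [ 0.4392 -0.0052  0.0743] rect [ 4.3950e-01 -4.5000e-03  2.2200e-02  3.6300e-02  8.5574e+00] 93
side clip1 0.59 [300, 271, 321, 304] ztop 0.076 topmean [ 0.4423 -0.1096  0.0741] rect [ 0.4424 -0.1096  0.0221  0.0367  6.6022] 110
side rail 0.87 [370, 207, 399, 331] ztop 0.100 topmean [ 0.6182 -0.085   0.0987] rect [ 6.21200e-01 -6.30000e-02  2.94800e-01  2.79000e-02  8.20208e+01] 238
side tapper 0.82 [263, 219, 280, 261] ztop 0.120 topmean [0.3536 0.041  0.119 ] rect [0.3535 0.0417 0.0175 0.0197 1.1803] 47
side tapper 0.61 [303, 181, 322, 227] ztop 0.124 topmean [0.4643 0.1484 0.1225] rect [4.64400e-01 1.51500e-01 2.20000e-02 1.98000e-02 5.25324e+01] 48
```

View pics/c11.png

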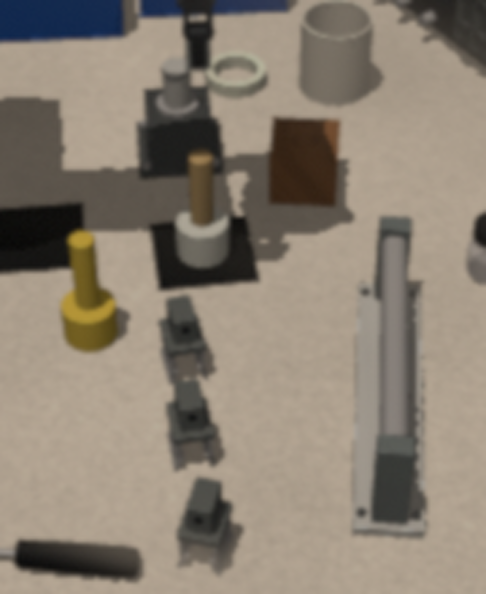

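View pics/top_g.png

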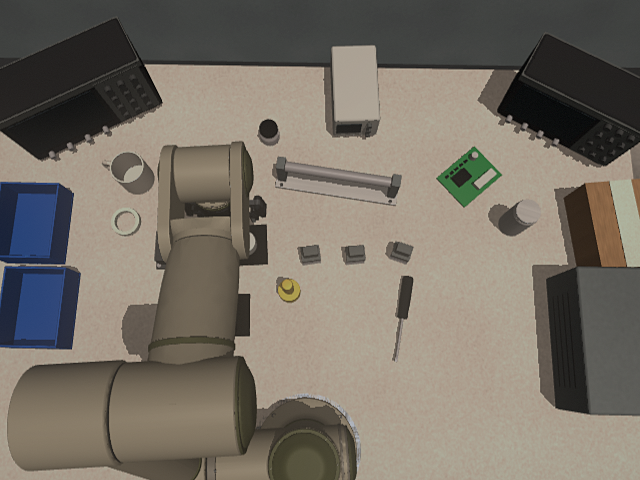

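Three clips are present, at top pixels (309,254), (354,254) and (401,252). The tapper stands upright on its mat and the post is down in the socket. Next I fit the tube axis from depth.

```bash
python3 - <<'E'
from h import *
for n in('top','side'):
    im,d=vision.get_image(n); P,u,v=pts(n,d)
    for it in range(1):
        c0=np.array([.620,-.061]); yd=np.array([np.cos(np.radians(82)),np.sin(np.radians(82))]); xd=np.array([yd[1],-yd[0]])
        L=(P[:,:2]-c0)@yd; X=(P[:,:2]-c0)@xd
        m=(abs(L)<.115)&(abs(X)<.025)&(P[:,2]>.07)&(P[:,2]<.10)
        l,x,z=L[m],X[m],P[m,2]
        # fit cylinder: x0+k*l, zc, r=.012
        from scipy.optimize import least_squares
        f=lambda q: np.hypot(x-q[0]-q[1]*l, z-q[2])-.012
        r=least_squares(f,[0,0,.08],loss='soft_l1',f_scale=.002); print(n,m.sum(),r.x.round(4),'rms',np.sqrt(np.mean(r.fun**2)).round(4), 'axis angle',82-np.degrees(r.x[1]))
        # end posts extents
        mm=(abs(X)<.03)&(P[:,2]>.093)&(P[:,2]<.105)&(abs(L)<.2); print('posts L',np.percentile(L[mm],[1,99]).round(4))
        ti=(abs(X)<.03)&(P[:,2]>.093)&(P[:,2]<.105)
        print(' inner',L[ti&(L<0)].max().round(4),L[ti&(L>0)].min().round(4))
E
```

```text
top 1017 [-0.0003 -0.0011  0.0794] rms 0.0021 axis angle 82.06165301347278
posts L [-0.1419  0.1463]
 inner -0.0026 0.0035
side 717 [0.0022 0.0028 0.0805] rms 0.0014 axis angle 81.83940198689814
posts L [-0.1484  0.1432]
 inner -0.0025 0.0004
```

jog_arm:
  plan:
    - [[0, 0, -0.2, 0, 0, -0.96], [0, 0, -0.2, 0, 0, -0.96], [0, 0, 0, 0, 0, -0.96], [0, 0, 0, 0, 0, -0.96], [0, 0, 0, 0, 0, -0.96], [0, 0, 0, 0, 0, -0.96], [0, 0, 0, 0, 0, -0.96], [0, 0, 0, 0, 0, -0.96], [0, 0, 0, 0, 0, -0.96], [0, 0, 0, 0, 0, -0.96]]

```text
time_s: 26.35
position: [0.4651, 0.1542, 0.2222]
tool_rot: [[0.124, 0.992, -0.002], [0.992, -0.124, -0.0], [-0.0, -0.002, -1.0]]
ft_force: [0.2, 0.5, -0.1]
grip_width: 0.0856
```

```bash
python3 go.py .4385 -.0015 .10 99.2
```

```text
t 26.35 p [0.4651 0.1542 0.2222] yaw 82.90 f [ 0.15  0.54 -0.08] g 0.0856 q6 12
turn first units [-1.100e-02  1.000e-03 -1.896e+00]
then shift units (target yaw axes) [-3.737 -1.279  3.056]
  shift, current axes [-3.944 -0.173  3.058]
```

jog_arm:
  plan:
    - [[0, 0, 0, 0, 0, -0.95], [0, 0, 0, 0, 0, -0.94], [-0.6, -0.2, 0, 0, 0, 0], [-0.8, -0.27, 0, 0, 0, 0], [-0.8, -0.27, 0, 0, 0, 0], [-0.8, -0.27, 0, 0, 0, 0], [-0.5, -0.17, 0, 0, 0, 0], [-0.24, -0.1, 0.4, 0, 0, 0], [0, 0, 0.7, 0, 0, 0], [0, 0, 0.7, 0, 0, 0]]

```text
time_s: 27.35
position: [0.4374, -0.0019, 0.1498]
tool_rot: [[-0.152, 0.988, -0.0], [0.988, 0.152, -0.0], [-0.0, -0.0, -1.0]]
ft_force: [0.2, 0.1, -0.8]
grip_width: 0.0854
```

```bash
python3 go.py .4385 -.0015 .10 99.2; python3 meas.py i clip1 side;  python3 - <<'E'
from h import *
im=cv2.imread('pics/side_i.png'); cv2.imwrite('pics/c12.png',cv2.resize(im[160:350,240:420],None,fx=3.1,fy=3.1,interpolation=cv2.INTER_CUBIC))
E
```

```text
t 27.35 p [ 0.4374 -0.0019  0.1498] yaw 98.75 f [ 0.25  0.12 -0.82] g 0.0854 q6 -25
turn first units [-0.002  0.001 -0.053]
then shift units (target yaw axes) [0.004 0.029 1.245]
  shift, current axes [0.005 0.03  1.245]
side clip1 0.91 [300, 242, 316, 271] ztop 0.076 topmean [ 0.4399 -0.0052  0.0739] rect [ 4.3990e-01 -4.6000e-03  2.1800e-02  3.5900e-02  7.7312e+00] 89
side clip1 0.7 [297, 270, 318, 300] ztop 0.076 topmean [ 0.4421 -0.1098  0.0738] rect [ 0.442  -0.1091  0.0219  0.0335  9.4782] 104
side clip1 0.63 [305, 305, 326, 340] ztop 0.076 topmean [ 0.4497 -0.2195  0.0739] rect [ 4.49800e-01 -2.17800e-01  3.69000e-02  2.13000e-02  7.34721e+01] 124
```

View pics/c12.png

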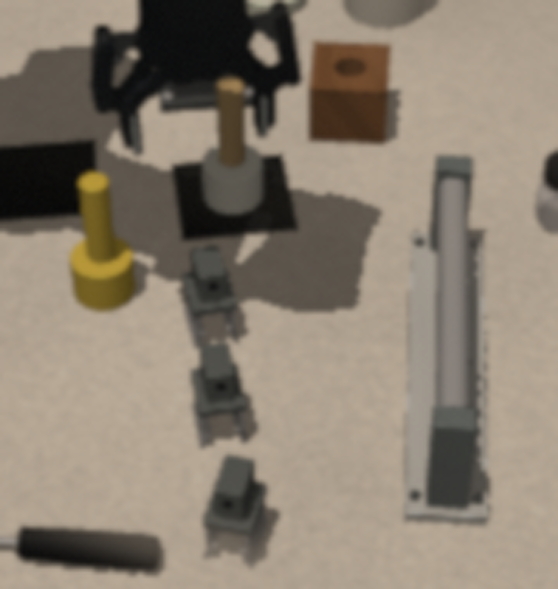

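jog_arm:
  plan:
    - [[0, 0.03, 0.7, 0, 0, -0.05], [0, 0, 0.8, 0, 0, 0], [0, 0, 0.7, 0, 0, 0], [0, 0, 0.6, 0, 0, 0], [0, 0, 0.3, 0, 0, 0], [0, 0, 0.2, 0, 0, 0], [0, 0, 0, 0, 0, 0], [0, 0, 0, 0, 0, 0]]

```text
time_s: 28.25
position: [0.4392, -0.0014, 0.0195]
tool_rot: [[-0.161, 0.987, 0.0], [0.987, 0.161, -0.001], [-0.001, 0.0, -1.0]]
ft_force: [-0.6, -0.6, 1.1]
grip_width: 0.0853
```

```bash
python3 go.py .4385 -.0015 .016 99.2
```

```text
t 28.25 p [ 0.4392 -0.0014  0.0195] yaw 99.24 f [-0.57 -0.62  1.07] g 0.0853 q6 -25
turn first units [0.003 0.004 0.005]
then shift units (target yaw axes) [ 0.    -0.017  0.089]
  shift, current axes [ 0.    -0.017  0.089]
```

jog_arm:
  plan:
    - [[0, 0, 0, 0, 0, 0], [0, 0, 0, 0, 0, 0], [0, 0, 0, 0, 0, 0], [0, 0, 0, 0, 0, 0], [0, 0, 0, 0, 0, 0], [0, 0, 0, 0, 0, 0], [0, 0, 0, 0, 0, 0], [0, 0, 0, 0, 0, 0]]
  grip: -1
  squeeze: 70

```text
time_s: 29.05
position: [0.4386, -0.0013, 0.0189]
tool_rot: [[-0.16, 0.987, -0.001], [0.987, 0.16, -0.0], [-0.0, -0.001, -1.0]]
ft_force: [-0.7, -0.3, 4.5]
grip_width: 0.0202
```

```bash
python3 go.py .4385 -.0015 .016 99.2;  python3 - <<'E'
from h import *
im,d=vision.get_image('side'); save('c13.png',cv2.resize(im[180:350,240:420],None,fx=3.1,fy=3.1,interpolation=cv2.INTER_CUBIC))
E
```

```text
t 29.05 p [ 0.4386 -0.0013  0.0189] yaw 99.23 f [-0.65 -0.27  4.47] g 0.0202 q6 -25
turn first units [-0.004  0.001  0.004]
then shift units (target yaw axes) [-0.005 -0.003  0.072]
  shift, current axes [-0.005 -0.003  0.072]
```

View pics/c13.png

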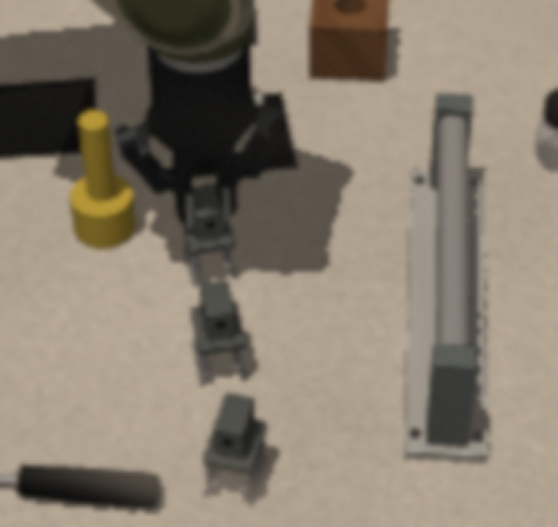

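jog_arm:
  plan:
    - [[0, 0, -0.3, 0, 0, 0], [0, 0, -0.6, 0, 0, 0], [0, 0, -0.8, 0, 0, 0], [0, 0, -0.8, 0, 0, 0], [0, 0, -0.5, 0, 0, 0.5], [0, 0, -0.2, 0, 0, 0.7], [0, 0, 0, 0, 0, 0.5], [0, 0, 0, 0, 0, 0.3], [0, 0, 0, 0, 0, 0]]

```text
time_s: 30.0
position: [0.4385, -0.0012, 0.1465]
tool_rot: [[0.139, 0.99, -0.001], [0.99, -0.139, -0.0], [-0.0, -0.001, -1.0]]
ft_force: [0.1, -0.1, -1.5]
grip_width: 0.0206
```

```bash
python3 go.py .6307 .0082 .14 82
```

```text
t 30.00 p [ 0.4385 -0.0012  0.1465] yaw 82.02 f [ 0.07 -0.08 -1.54] g 0.0206 q6 -8
turn first units [-0.007  0.001  0.003]
then shift units (target yaw axes) [0.902 4.726 0.164]
  shift, current axes [0.9   4.726 0.158]
```

jog_arm:
  plan:
    - [[0.1, 0.4, 0, 0, 0, 0], [0.15, 0.7, 0, 0, 0, 0], [0.15, 0.8, 0, 0, 0, 0], [0.2, 0.8, 0, 0, 0, 0], [0.15, 0.8, 0, 0, 0, 0], [0.1, 0.7, 0, 0, 0, 0], [0.05, 0.5, 0, 0, 0, 0], [0, 0, 0, 0, 0, 0], [0, 0, 0, 0, 0, 0]]

```text
time_s: 30.9
position: [0.6294, 0.0085, 0.1458]
tool_rot: [[0.137, 0.991, -0.002], [0.991, -0.137, 0.0], [-0.0, -0.002, -1.0]]
ft_force: [-0.5, -0.8, -1.3]
grip_width: 0.0203
```

```bash
python3 go.py .6307 .0082 .10 82;  python3 - <<'E'
from h import *
im,d=vision.get_image('side'); save('c14.png',cv2.resize(im[150:340,310:450],None,fx=4,fy=4,interpolation=cv2.INTER_CUBIC)[:600])
im,d=vision.get_image('top'); save('c15.png',cv2.resize(im[120:240,240:430],None,fx=4,fy=4,interpolation=cv2.INTER_CUBIC))
E
```

```text
t 30.90 p [0.6294 0.0085 0.1458] yaw 82.10 f [-0.5  -0.84 -1.25] g 0.0203 q6 -2
turn first units [-0.015  0.001  0.012]
then shift units (target yaw axes) [-0.002  0.034  1.145]
  shift, current axes [-0.002  0.036  1.145]
```

View pics/c14.png

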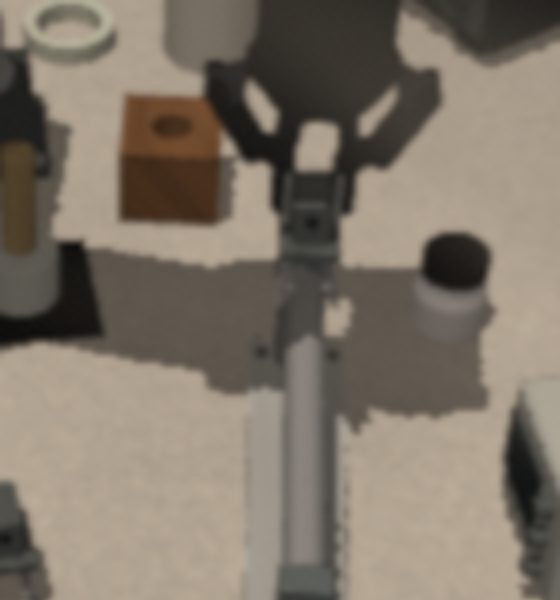

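View pics/c15.png

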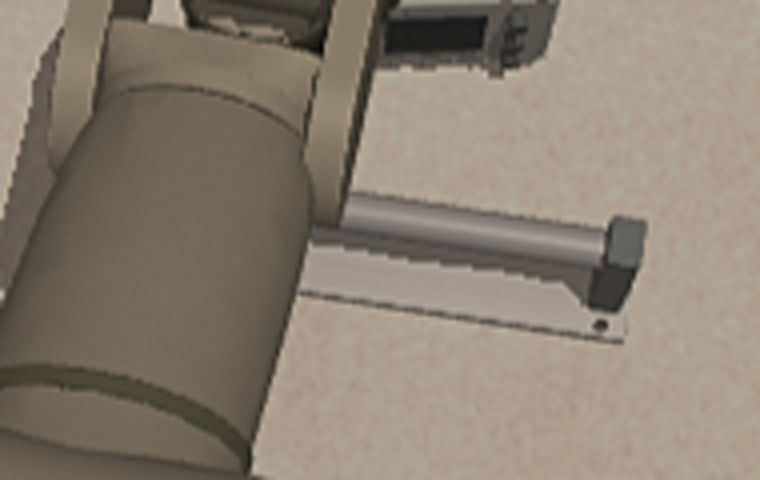

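```bash
cat > rel.py <<'E'
from h import *
im,d=vision.get_image('side'); P,u,v=pts('side',d)
p=np.array(env.observe()['position']); 
c0=np.array([.620,-.061]); yd=np.array([np.cos(np.radians(82)),np.sin(np.radians(82))]); xd=np.array([yd[1],-yd[0]])
L=(P[:,:2]-c0)@yd; X=(P[:,:2]-c0)@xd
l0=(p[:2]-c0)@yd; print('TCP L,X',l0.round(4),((p[:2]-c0)@xd).round(4))
f=p[2]-.0189
for a,b in((.002,.02),(.02,.034),(.036,.044),(.048,.07)):
    m=(abs(L-l0)<.04)&(abs(X)<.035)&(P[:,2]>f+a)&(P[:,2]<f+b)
    x=X[m]; print((a,b),m.sum(),'X ext',np.percentile(x,[2,98]).round(4),'mid',np.mean(np.percentile(x,[2,98])).round(4))
print('tube X at that L (side cam)', (.0022+.0028*l0).round(4))
E
python3 rel.py
```

```text
TCP L,X 0.0701 -0.0007
(0.002, 0.02) 58 X ext [-0.0181  0.0168] mid -0.0007
(0.02, 0.034) 18 X ext [-0.0151  0.0153] mid 0.0001
(0.036, 0.044) 71 X ext [-0.0183  0.0163] mid -0.001
(0.048, 0.07) 118 X ext [-0.0232  0.0204] mid -0.0014
tube X at that L (side cam) 0.0024
```

jog_arm:
  plan:
    - [[0, 0.06, 0.3, 0, 0, 0], [0, 0, 0.4, 0, 0, 0], [0, 0, 0.2, 0, 0, 0], [0, 0, 0.1, 0, 0, 0], [0, 0, 0, 0, 0, 0]]

```text
time_s: 31.55
position: [0.6319, 0.0081, 0.1062]
tool_rot: [[0.138, 0.99, -0.002], [0.99, -0.138, 0.0], [-0.0, -0.002, -1.0]]
ft_force: [-0.0, 0.2, -0.1]
grip_width: 0.0202
```

```bash
python3 go.py; python3 rel.py;  python3 - <<'E'
from h import *
im,d=vision.get_image('side'); save('c16.png',cv2.resize(im[150:290,310:450],None,fx=4,fy=4,interpolation=cv2.INTER_CUBIC)[:600])
E
```

```text
t 31.55 p [0.6319 0.0081 0.1062] yaw 82.05 f [-0.05  0.21 -0.13] g 0.0202 q6 -2
TCP L,X 0.0701 0.0025
(0.002, 0.02) 139 X ext [-0.0137  0.0197] mid 0.003
(0.02, 0.034) 16 X ext [-0.0125  0.0184] mid 0.0029
(0.036, 0.044) 71 X ext [-0.0158  0.0195] mid 0.0018
(0.048, 0.07) 115 X ext [-0.0196  0.0225] mid 0.0014
tube X at that L (side cam) 0.0024
```

View pics/c16.png

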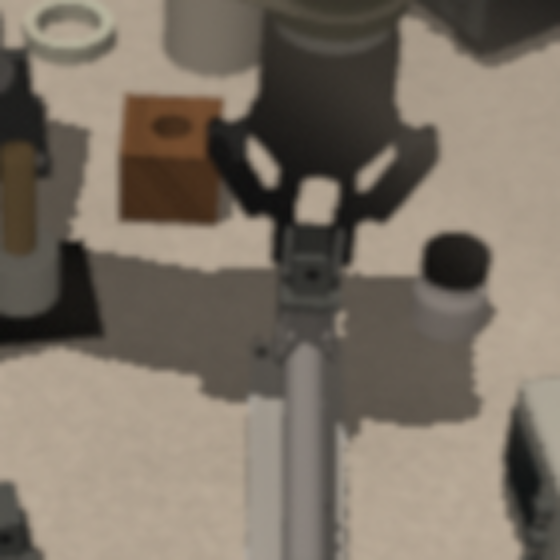

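jog_arm:
  plan:
    - [[0, 0, 0.1, 0, 0, 0], [0, 0, 0.1, 0, 0, 0], [0, 0, 0, 0, 0, 0]]

```text
time_s: 31.95
position: [0.6318, 0.0081, 0.098]
tool_rot: [[0.138, 0.99, -0.002], [0.99, -0.138, 0.0], [-0.0, -0.002, -1.0]]
ft_force: [0.3, 0.6, -0.4]
grip_width: 0.0206
```

jog_arm:
  plan:
    - [[0, 0, 0.08, 0, 0, 0], [0, 0, 0.08, 0, 0, 0], [0, 0, 0, 0, 0, 0]]

```text
time_s: 32.25
position: [0.6319, 0.0081, 0.0918]
tool_rot: [[0.138, 0.99, -0.001], [0.99, -0.138, -0.0], [-0.0, -0.001, -1.0]]
ft_force: [-1.0, 0.1, -0.6]
grip_width: 0.0205
```

jog_arm:
  plan:
    - [[0, 0, 0.08, 0, 0, 0], [0, 0, 0, 0, 0, 0]]

```text
time_s: 32.45
position: [0.6322, 0.008, 0.0891]
tool_rot: [[0.138, 0.99, -0.0], [0.99, -0.138, -0.0], [-0.0, -0.0, -1.0]]
ft_force: [-1.0, -0.2, 1.7]
grip_width: 0.0206
```

jog_arm:
  plan:
    - [[0, 0, 0.08, 0, 0, 0], [0, 0, 0, 0, 0, 0]]

```text
time_s: 32.65
position: [0.6324, 0.008, 0.086]
tool_rot: [[0.138, 0.99, 0.0], [0.99, -0.138, -0.0], [-0.0, 0.0, -1.0]]
ft_force: [-0.7, -0.2, 3.5]
grip_width: 0.0204
```

jog_arm:
  plan:
    - [[0, 0, 0.08, 0, 0, 0], [0, 0, 0, 0, 0, 0]]

```text
time_s: 32.85
position: [0.632, 0.0081, 0.0822]
tool_rot: [[0.138, 0.99, -0.001], [0.99, -0.138, -0.0], [-0.0, -0.001, -1.0]]
ft_force: [0.1, 0.4, 1.0]
grip_width: 0.0203
```

jog_arm:
  plan:
    - [[0, 0, 0.08, 0, 0, 0], [0, 0, 0, 0, 0, 0]]

```text
time_s: 33.05
position: [0.6318, 0.0081, 0.0785]
tool_rot: [[0.138, 0.99, -0.002], [0.99, -0.138, 0.0], [-0.0, -0.002, -1.0]]
ft_force: [0.0, -0.2, -2.5]
grip_width: 0.0206
```

jog_arm:
  plan:
    - [[0, 0, 0.08, 0, 0, 0], [0, 0, 0, 0, 0, 0]]

```text
time_s: 33.25
position: [0.6317, 0.0081, 0.0753]
tool_rot: [[0.138, 0.99, -0.002], [0.99, -0.138, 0.0], [-0.0, -0.002, -1.0]]
ft_force: [-0.3, -0.4, -4.6]
grip_width: 0.0205
```

jog_arm:
  plan:
    - [[0, 0, 0.05, 0, 0, 0], [0, 0, 0, 0, 0, 0]]

```text
time_s: 33.45
position: [0.6319, 0.0081, 0.0749]
tool_rot: [[0.138, 0.99, -0.001], [0.99, -0.138, -0.0], [-0.0, -0.001, -1.0]]
ft_force: [-2.5, 0.3, 4.8]
grip_width: 0.0209
```

jog_arm:
  plan:
    - [[0, 0, 0.04, 0, 0, 0], [0, 0, 0, 0, 0, 0]]

```text
time_s: 33.65
position: [0.6321, 0.0081, 0.0748]
tool_rot: [[0.138, 0.99, 0.001], [0.99, -0.138, -0.001], [-0.001, 0.001, -1.0]]
ft_force: [-6.5, 1.6, 14.4]
grip_width: 0.0208
```

jog_arm:
  plan:
    - [[0, 0, -0.05, 0, 0, 0], [0, 0, 0, 0, 0, 0], [0, 0, 0, 0, 0, 0], [0, 0, 0, 0, 0, 0], [0, 0, 0, 0, 0, 0], [0, 0, -0.3, 0, 0, 0], [0, 0, -0.7, 0, 0, 0], [0, 0, -0.8, 0, 0, 0], [0, 0, -0.8, 0, 0, 0]]
  grip: 1

```text
time_s: 34.55
position: [0.6321, 0.0081, 0.1807]
tool_rot: [[0.138, 0.99, -0.0], [0.99, -0.138, -0.0], [-0.0, -0.0, -1.0]]
ft_force: [-0.4, -0.2, -0.1]
grip_width: 0.0857
```

```bash
python3 meas.py j clip1,tapper; python3 go.py .441 -.106 .13 95;  python3 - <<'E'
from h import *
im=cv2.imread('pics/side_j.png'); cv2.imwrite('pics/c17.png',cv2.resize(im[150:350,290:440],None,fx=3,fy=3,interpolation=cv2.INTER_CUBIC)[:600])
E
```

```text
top clip1 0.86 [346, 246, 366, 266] ztop 0.076 topmean [ 0.4395 -0.1022  0.0736] rect [ 0.4399 -0.1028  0.0215  0.0334  5.4641] 119
top tapper 0.48 [439, 146, 500, 207] ztop 0.020 topmean [ 0.6474 -0.3961  0.0171] rect [ 0.6487 -0.3924  0.0778  0.0925 44.9119] 350
top tapper 0.4 [393, 243, 412, 263] ztop 0.076 topmean [ 0.4454 -0.2115  0.0735] rect [ 4.45500e-01 -2.11000e-01  3.33000e-02  2.08000e-02  7.54244e+01] 110
side clip1 0.72 [306, 306, 323, 341] ztop 0.076 topmean [ 0.4493 -0.2189  0.0741] rect [ 4.49400e-01 -2.18000e-01  3.51000e-02  2.15000e-02  7.35347e+01] 131
side clip1 0.59 [376, 219, 394, 245] ztop 0.132 topmean [0.6302 0.004  0.1295] rect [6.31200e-01 5.30000e-03 3.74000e-02 2.15000e-02 8.22006e+01] 99
side tapper 0.81 [303, 185, 321, 231] ztop 0.123 topmean [0.4644 0.1497 0.1224] rect [4.64800e-01 1.50700e-01 2.11000e-02 2.35000e-02 6.35032e+01] 50
side tapper 0.72 [260, 215, 284, 261] ztop 0.120 topmean [0.3536 0.0409 0.1189] rect [3.5280e-01 4.3800e-02 1.7300e-02 2.5600e-02 2.0642e+01] 51
t 34.85 p [0.6317 0.0081 0.1778] yaw 82.04 f [-0.82 -0.56 -0.16] g 0.0856 q6 -2
turn first units [-0.016 -0.    -1.508]
then shift units (target yaw axes) [-2.426 -4.998  1.196]
  shift, current axes [-3.485 -4.324  1.207]
```

View pics/c17.png

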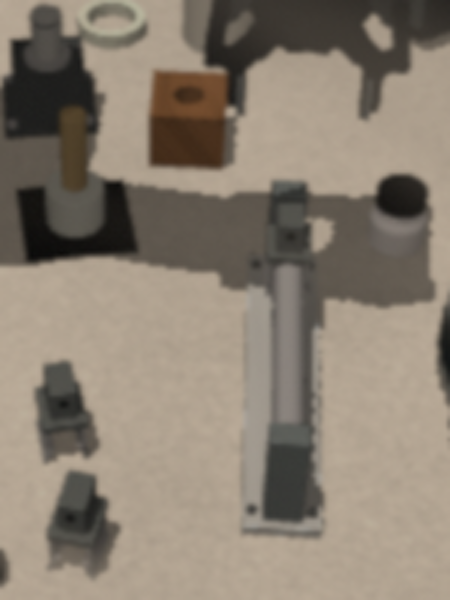

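jog_arm:
  plan:
    - [[0, 0, -0.3, 0, 0, -0.8], [0, 0, 0, 0, 0, -0.82], [-0.3, -0.6, 0, 0, 0, 0], [-0.4, -0.85, 0, 0, 0, 0], [-0.4, -0.85, 0, 0, 0, 0], [-0.4, -0.85, 0, 0, 0, 0], [-0.4, -0.85, 0, 0, 0, 0], [-0.3, -0.7, 0, 0, 0, 0], [-0.14, -0.34, 0.5, 0, 0, 0], [0, 0, 0.7, 0, 0, 0]]

```text
time_s: 35.85
position: [0.4402, -0.1068, 0.1427]
tool_rot: [[-0.102, 0.995, 0.0], [0.995, 0.102, -0.001], [-0.001, 0.0, -1.0]]
ft_force: [1.0, -0.8, 0.5]
grip_width: 0.0855
```

```bash
python3 meas.py k clip1 side; python3 go.py .441 -.106 .0185 96
```

```text
side clip1 0.82 [306, 304, 324, 343] ztop 0.077 topmean [ 0.4493 -0.2193  0.0744] rect [ 4.49800e-01 -2.18000e-01  3.68000e-02  2.14000e-02  7.17622e+01] 122
side clip1 0.55 [299, 269, 318, 301] ztop 0.076 topmean [ 0.4425 -0.1104  0.0738] rect [ 0.4424 -0.1094  0.0223  0.0342  6.0946] 111
side clip1 0.53 [376, 217, 394, 246] ztop 0.132 topmean [0.6303 0.0036 0.1298] rect [6.31000e-01 4.20000e-03 3.73000e-02 2.16000e-02 8.27564e+01] 96
t 35.95 p [ 0.4392 -0.1053  0.1399] yaw 95.91 f [ 0.17 -0.38 -0.01] g 0.0854 q6 -34
turn first units [-0.046 -0.028 -0.01 ]
then shift units (target yaw axes) [-0.023  0.043  3.036]
  shift, current axes [-0.036  0.064  3.035]
```

jog_arm:
  plan:
    - [[-0.02, 0.04, 0.7, 0, 0, 0], [0, 0, 0.7, 0, 0, 0], [0, 0, 0.7, 0, 0, 0], [0, 0, 0.5, 0, 0, 0], [0, 0, 0.3, 0, 0, 0], [0, 0, 0.1, 0, 0, 0], [0, 0, 0, 0, 0, 0], [0, 0, 0, 0, 0, 0]]

```text
time_s: 36.75
position: [0.4436, -0.1068, 0.0235]
tool_rot: [[-0.104, 0.995, 0.0], [0.995, 0.104, -0.001], [-0.001, 0.0, -1.0]]
ft_force: [0.7, 0.1, -0.8]
grip_width: 0.0853
```

```bash
python3 go.py .441 -.106 .0185 96; python3 - <<'E'
from h import *
im,d=vision.get_image('side'); save('c18.png',cv2.resize(im[180:350,240:420],None,fx=3.1,fy=3.1,interpolation=cv2.INTER_CUBIC))
E
```

```text
t 36.75 p [ 0.4436 -0.1068  0.0235] yaw 95.98 f [ 0.69  0.06 -0.8 ] g 0.0853 q6 -34
turn first units [ 0.001  0.005 -0.002]
then shift units (target yaw axes) [ 0.027 -0.061  0.126]
  shift, current axes [ 0.027 -0.061  0.126]
```

View pics/c18.png

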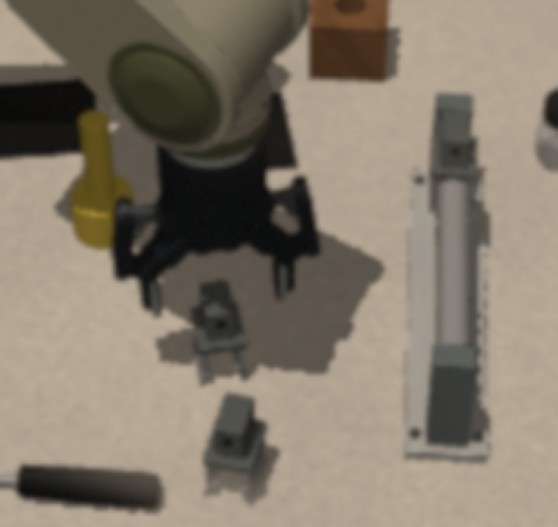

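jog_arm:
  plan:
    - [[0.02, -0.06, 0.12, 0, 0, 0], [0, 0, 0, 0, 0, 0], [0, 0, 0, 0, 0, 0]]

```text
time_s: 37.1
position: [0.4404, -0.1061, 0.018]
tool_rot: [[-0.104, 0.995, -0.001], [0.995, 0.104, -0.0], [-0.0, -0.001, -1.0]]
ft_force: [-0.4, -0.5, 0.3]
grip_width: 0.0855
```

jog_arm:
  plan:
    - [[0, 0, 0, 0, 0, 0], [0, 0, 0, 0, 0, 0], [0, 0, 0, 0, 0, 0], [0, 0, 0, 0, 0, 0], [0, 0, 0, 0, 0, 0], [0, 0, 0, 0, 0, 0], [0, 0, 0, 0, 0, 0], [0, 0, 0, 0, 0, 0]]
  grip: -1

```text
time_s: 37.9
position: [0.4404, -0.106, 0.018]
tool_rot: [[-0.104, 0.995, -0.001], [0.995, 0.104, -0.0], [0.0, -0.001, -1.0]]
ft_force: [-0.3, 0.2, 2.0]
grip_width: 0.0206
```

```bash
python3 go.py .6 -.1 .15 82
```

```text
t 37.90 p [ 0.4404 -0.106   0.018 ] yaw 95.97 f [-0.33  0.21  1.98] g 0.0206 q6 -34
turn first units [-0.006  0.     1.625]
then shift units (target yaw axes) [ 0.705  3.929 -3.3  ]
  shift, current axes [-0.264  3.98  -3.303]
```

jog_arm:
  plan:
    - [[0, 0, -0.3, 0, 0, 0], [0, 0, -0.6, 0, 0, 0], [0, 0, -0.8, 0, 0, 0], [0, 0, -0.8, 0, 0, 0], [0, 0, -0.5, 0, 0, 0.5], [0, 0, -0.3, 0, 0, 0.7], [0, 0, 0, 0, 0, 0.43], [0, 0, 0, 0, 0, 0]]

```text
time_s: 38.7
position: [0.4406, -0.1061, 0.1501]
tool_rot: [[0.14, 0.99, -0.0], [0.99, -0.14, -0.0], [-0.0, -0.0, -1.0]]
ft_force: [0.3, -0.1, -0.6]
grip_width: 0.0207
```

jog_arm:
  plan:
    - [[0.1, 0.4, 0, 0, 0, 0], [0.3, 0.7, 0, 0, 0, 0], [0.3, 0.8, 0, 0, 0, 0], [0.4, 0.8, 0, 0, 0, 0], [0.3, 0.7, 0, 0, 0, 0], [0.2, 0.6, 0, 0, 0, 0], [0.14, 0.34, 0, 0, 0, 0], [0, 0, 0, 0, 0, 0], [0, 0, 0, 0, 0, 0]]

```text
time_s: 39.6
position: [0.6217, -0.0614, 0.1491]
tool_rot: [[0.139, 0.99, -0.002], [0.99, -0.139, 0.0], [-0.0, -0.002, -1.0]]
ft_force: [-1.1, 0.5, -1.0]
grip_width: 0.0203
```

```bash
sed -i 's/-.0189/-.018/' rel.py; python3 go.py .6222 -.0613 .105 82; python3 rel.py;python3 - <<'E'
from h import *
im,d=vision.get_image('side'); save('c19.png',cv2.resize(im[150:340,310:450],None,fx=3,fy=3,interpolation=cv2.INTER_CUBIC)[:600])
E
```

```text
t 39.60 p [ 0.6217 -0.0614  0.1491] yaw 82.03 f [-1.09  0.45 -1.02] g 0.0203 q6 -9
turn first units [-0.015  0.001  0.004]
then shift units (target yaw axes) [0.005 0.013 1.102]
  shift, current axes [0.005 0.015 1.102]
TCP L,X -0.0003 0.0015
(0.002, 0.02) 66 X ext [-0.0157  0.018 ] mid 0.0011
(0.02, 0.034) 11 X ext [-0.0127  0.0176] mid 0.0025
(0.036, 0.044) 81 X ext [-0.0157  0.0196] mid 0.002
(0.048, 0.07) 134 X ext [-0.021  0.023] mid 0.001
tube X at that L (side cam) 0.0022
```

View pics/c19.png

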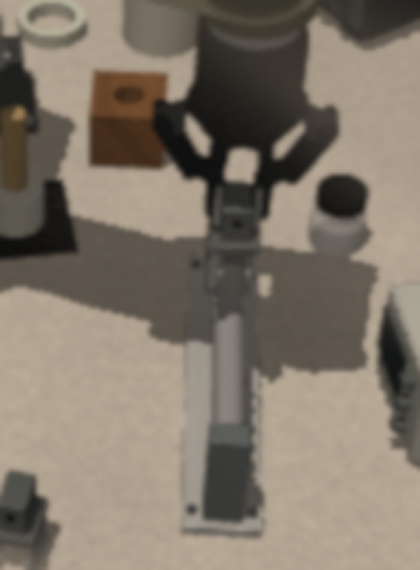

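Aligned within about 1 mm. I lower onto the tube.

jog_arm:
  plan:
    - [[0, 0.015, 0.4, 0, 0, 0], [0, 0, 0.4, 0, 0, 0], [0, 0, 0.3, 0, 0, 0], [0, 0, 0.2, 0, 0, 0], [0, 0, 0.1, 0, 0, 0], [0, 0, 0, 0, 0, 0]]

```text
time_s: 40.3
position: [0.6224, -0.0615, 0.0936]
tool_rot: [[0.14, 0.99, -0.002], [0.99, -0.14, 0.0], [-0.0, -0.002, -1.0]]
ft_force: [-0.9, -0.4, -1.3]
grip_width: 0.0205
```

jog_arm:
  plan:
    - [[0, 0, 0.08, 0, 0, 0], [0, 0, 0, 0, 0, 0]]

```text
time_s: 40.5
position: [0.6226, -0.0616, 0.0908]
tool_rot: [[0.14, 0.99, -0.001], [0.99, -0.14, -0.0], [-0.0, -0.001, -1.0]]
ft_force: [-1.6, -0.0, 0.6]
grip_width: 0.0206
```

jog_arm:
  plan:
    - [[0, 0, 0.08, 0, 0, 0], [0, 0, 0, 0, 0, 0]]

```text
time_s: 40.7
position: [0.6229, -0.0616, 0.0877]
tool_rot: [[0.14, 0.99, -0.0], [0.99, -0.14, -0.0], [-0.0, -0.0, -1.0]]
ft_force: [-2.1, 0.7, 3.6]
grip_width: 0.0203
```

jog_arm:
  plan:
    - [[0, 0, 0.08, 0, 0, 0], [0, 0, 0, 0, 0, 0]]

```text
time_s: 40.9
position: [0.6231, -0.0616, 0.0845]
tool_rot: [[0.14, 0.99, 0.0], [0.99, -0.14, -0.0], [-0.0, 0.0, -1.0]]
ft_force: [-0.8, -0.6, 2.5]
grip_width: 0.0205
```

jog_arm:
  plan:
    - [[0, 0, 0.08, 0, 0, 0], [0, 0, 0, 0, 0, 0]]

```text
time_s: 41.1
position: [0.6226, -0.0615, 0.0805]
tool_rot: [[0.14, 0.99, -0.001], [0.99, -0.14, -0.0], [-0.0, -0.001, -1.0]]
ft_force: [-0.6, -0.5, 0.6]
grip_width: 0.0202
```

jog_arm:
  plan:
    - [[0, 0, 0.08, 0, 0, 0], [0, 0, 0, 0, 0, 0]]

```text
time_s: 41.3
position: [0.6224, -0.0614, 0.0769]
tool_rot: [[0.14, 0.99, -0.002], [0.99, -0.14, 0.0], [0.0, -0.002, -1.0]]
ft_force: [-0.6, 0.2, -2.8]
grip_width: 0.0204
```

jog_arm:
  plan:
    - [[0, 0, 0.06, 0, 0, 0], [0, 0, 0, 0, 0, 0]]

```text
time_s: 41.5
position: [0.6223, -0.0614, 0.0746]
tool_rot: [[0.14, 0.99, -0.002], [0.99, -0.14, 0.0], [-0.0, -0.002, -1.0]]
ft_force: [-1.1, -0.2, -2.7]
grip_width: 0.0207
```

jog_arm:
  plan:
    - [[0, 0, 0.05, 0, 0, 0], [0, 0, 0, 0, 0, 0]]

```text
time_s: 41.7
position: [0.6226, -0.0615, 0.0739]
tool_rot: [[0.14, 0.99, -0.001], [0.99, -0.14, -0.0], [-0.0, -0.001, -1.0]]
ft_force: [-4.4, 1.5, 3.5]
grip_width: 0.0208
```

jog_arm:
  plan:
    - [[0, 0, 0.04, 0, 0, 0], [0, 0, 0, 0, 0, 0]]

```text
time_s: 41.9
position: [0.6227, -0.0615, 0.0738]
tool_rot: [[0.14, 0.99, 0.0], [0.99, -0.14, -0.001], [-0.001, 0.001, -1.0]]
ft_force: [-7.4, 1.2, 14.4]
grip_width: 0.0206
```

jog_arm:
  plan:
    - [[0, 0, -0.05, 0, 0, 0], [0, 0, 0, 0, 0, 0], [0, 0, 0, 0, 0, 0], [0, 0, 0, 0, 0, 0], [0, 0, 0, 0, 0, 0], [0, 0, -0.3, 0, 0, 0], [0, 0, -0.7, 0, 0, 0], [0, 0, -0.8, 0, 0, 0], [0, 0, -0.8, 0, 0, 0], [0, 0, 0, 0, 0, 0]]
  grip: 1

```text
time_s: 42.9
position: [0.6247, -0.062, 0.1836]
tool_rot: [[0.14, 0.99, 0.009], [0.99, -0.14, -0.003], [-0.002, 0.009, -1.0]]
ft_force: [0.9, 0.6, 0.5]
grip_width: 0.0856
```

```bash
python3 meas.py l clip1,tapper; python3 go.py .4482 -.2145 .14 72.8;  python3 - <<'E'
from h import *
im=cv2.imread('pics/side_l.png'); cv2.imwrite('pics/c20.png',cv2.resize(im[150:350,290:440],None,fx=3,fy=3,interpolation=cv2.INTER_CUBIC)[:600])
E
```

```text
top clip1 0.55 [393, 242, 411, 262] ztop 0.076 topmean [ 0.4461 -0.2116  0.0734] rect [ 4.46400e-01 -2.11400e-01  3.36000e-02  2.11000e-02  6.99391e+01] 120
side clip1 0.92 [304, 305, 322, 344] ztop 0.076 topmean [ 0.4498 -0.2188  0.0737] rect [ 4.49700e-01 -2.18000e-01  3.68000e-02  2.28000e-02  7.30017e+01] 129
side clip1 0.87 [378, 234, 396, 268] ztop 0.132 topmean [ 0.6206 -0.0663  0.1301] rect [ 6.21200e-01 -6.46000e-02  3.57000e-02  2.07000e-02  8.10695e+01] 108
side clip1 0.56 [377, 215, 394, 242] ztop 0.133 topmean [0.6298 0.0009 0.1301] rect [ 6.28500e-01 -1.36000e-02  7.56000e-02  2.12000e-02  8.22158e+01] 85
side tapper 0.85 [304, 184, 323, 227] ztop 0.123 topmean [0.464  0.1489 0.1216] rect [4.64000e-01 1.50300e-01 1.96000e-02 2.67000e-02 4.07297e+01] 53
side tapper 0.62 [257, 214, 283, 260] ztop 0.120 topmean [0.3536 0.042  0.1192] rect [3.53800e-01 4.29000e-02 2.10000e-02 2.41000e-02 2.84589e+01] 55
t 43.20 p [ 0.6224 -0.0614  0.1768] yaw 81.96 f [-0.25 -0.18 -1.02] g 0.0853 q6 -8
turn first units [-1.900e-02  1.000e-03  1.066e+00]
then shift units (target yaw axes) [-4.944 -3.029  0.92 ]
  shift, current axes [-4.399 -3.774  0.93 ]
```

View pics/c20.png

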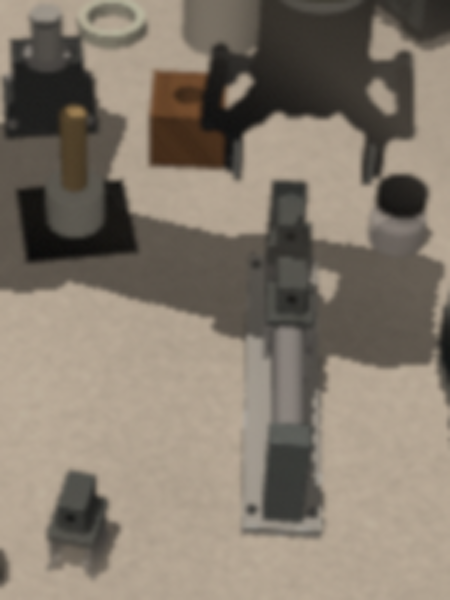

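jog_arm:
  plan:
    - [[0, 0, -0.2, 0, 0, 0.55], [0, 0, 0, 0, 0, 0.54], [-0.5, -0.3, 0, 0, 0, 0], [-0.8, -0.5, 0, 0, 0, 0], [-0.85, -0.5, 0, 0, 0, 0], [-0.85, -0.5, 0, 0, 0, 0], [-0.85, -0.5, 0, 0, 0, 0], [-0.7, -0.45, 0, 0, 0, 0], [-0.4, -0.28, 0.4, 0, 0, 0], [0, 0, 0.6, 0, 0, 0]]

```text
time_s: 44.2
position: [0.4467, -0.2159, 0.1461]
tool_rot: [[0.302, 0.953, 0.0], [0.953, -0.302, -0.002], [-0.001, 0.001, -1.0]]
ft_force: [0.9, -0.5, -0.7]
grip_width: 0.0852
```

jog_arm:
  plan:
    - [[0, 0, 0, 0, 0, 0], [0, 0, 0, 0, 0, 0]]

```text
time_s: 44.4
position: [0.448, -0.2141, 0.1461]
tool_rot: [[0.299, 0.954, -0.001], [0.954, -0.299, 0.001], [0.0, -0.002, -1.0]]
ft_force: [-0.2, 0.3, -0.3]
grip_width: 0.0854
```

```bash
python3 meas.py m clip1 side; python3 go.py .448 -.2147 .0185 72.5
```

```text
side clip1 0.77 [306, 306, 326, 344] ztop 0.076 topmean [ 0.45  -0.219  0.074] rect [ 4.5030e-01 -2.1760e-01  3.6400e-02  2.0800e-02  7.2529e+01] 128
side clip1 0.75 [378, 231, 395, 266] ztop 0.133 topmean [ 0.6211 -0.0657  0.1301] rect [ 6.21400e-01 -6.38000e-02  3.91000e-02  2.06000e-02  8.18324e+01] 106
side clip1 0.62 [379, 216, 394, 242] ztop 0.132 topmean [0.6303 0.0035 0.13  ] rect [ 6.29300e-01 -1.03000e-02  6.81000e-02  2.14000e-02  8.29711e+01] 100
t 44.50 p [ 0.4486 -0.2142  0.1468] yaw 72.63 f [ 0.16  0.07 -0.07] g 0.0854 q6 -22
turn first units [0.003 0.005 0.016]
then shift units (target yaw axes) [-0.016 -0.011  3.208]
  shift, current axes [-0.013 -0.013  3.208]
```

jog_arm:
  plan:
    - [[-0.015, -0.01, 0.7, 0, 0, 0.015], [0, 0, 0.8, 0, 0, 0], [0, 0, 0.7, 0, 0, 0], [0, 0, 0.6, 0, 0, 0], [0, 0, 0.3, 0, 0, 0], [0, 0, 0.1, 0, 0, 0], [0, 0, 0, 0, 0, 0], [0, 0, 0, 0, 0, 0], [0, 0, 0, 0, 0, 0]]

```text
time_s: 45.4
position: [0.4478, -0.215, 0.0189]
tool_rot: [[0.301, 0.954, 0.001], [0.954, -0.301, -0.001], [-0.001, 0.001, -1.0]]
ft_force: [0.0, -0.3, 0.0]
grip_width: 0.0853
```

```bash
python3 go.py .448 -.2147 .0185 72.5; python3 - <<'E'
from h import *
im,d=vision.get_image('side'); save('c21.png',cv2.resize(im[200:370,240:420],None,fx=3.1,fy=3.1,interpolation=cv2.INTER_CUBIC))
E
```

```text
t 45.40 p [ 0.4478 -0.215   0.0189] yaw 72.47 f [ 0.04 -0.31  0.02] g 0.0853 q6 -22
turn first units [ 0.007  0.007 -0.003]
then shift units (target yaw axes) [0.008 0.003 0.01 ]
  shift, current axes [0.008 0.003 0.01 ]
```

View pics/c21.png

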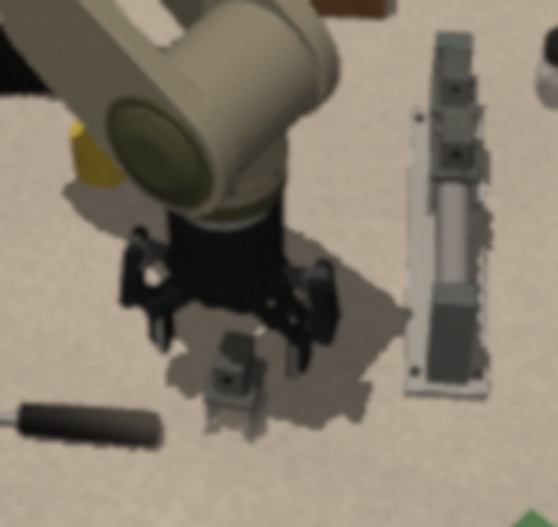

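jog_arm:
  plan:
    - [[0, 0, 0, 0, 0, 0], [0, 0, 0, 0, 0, 0], [0, 0, 0, 0, 0, 0], [0, 0, 0, 0, 0, 0], [0, 0, 0, 0, 0, 0], [0, 0, 0, 0, 0, 0], [0, 0, 0, 0, 0, 0], [0, 0, 0, 0, 0, 0]]
  grip: -1

```text
time_s: 46.25
position: [0.4472, -0.2147, 0.0181]
tool_rot: [[0.301, 0.954, -0.001], [0.954, -0.301, -0.0], [-0.0, -0.001, -1.0]]
ft_force: [-0.7, 0.4, 1.9]
grip_width: 0.0207
```

jog_arm:
  plan:
    - [[0, 0, -0.3, 0, 0, 0], [0, 0, -0.6, 0, 0, 0], [0, 0, -0.8, 0, 0, 0], [0, 0, -0.8, 0, 0, 0], [0, 0, -0.5, 0, 0, -0.5], [0, 0, -0.3, 0, 0, -0.6], [0, 0, 0, 0, 0, 0]]

```text
time_s: 46.95
position: [0.448, -0.215, 0.1513]
tool_rot: [[0.14, 0.99, 0.002], [0.99, -0.14, -0.002], [-0.002, 0.002, -1.0]]
ft_force: [-0.7, 0.0, -1.4]
grip_width: 0.0203
```

```bash
python3 go.py .6125 -.1306 .15 82
```

```text
t 46.95 p [ 0.448  -0.215   0.1513] yaw 81.96 f [-0.68  0.   -1.38] g 0.0203 q6 -31
turn first units [ 0.014  0.011 -0.004]
then shift units (target yaw axes) [2.662 3.779 0.032]
  shift, current axes [2.664 3.777 0.035]
```

jog_arm:
  plan:
    - [[0.2, 0.3, 0, 0, 0, 0], [0.4, 0.6, 0, 0, 0, 0], [0.5, 0.7, 0, 0, 0, 0], [0.5, 0.7, 0, 0, 0, 0], [0.5, 0.7, 0, 0, 0, 0], [0.36, 0.5, 0, 0, 0, 0], [0.2, 0.28, 0, 0, 0, 0], [0, 0, 0, 0, 0, 0], [0, 0, 0, 0, 0, 0]]

```text
time_s: 47.85
position: [0.6117, -0.1301, 0.1486]
tool_rot: [[0.141, 0.99, -0.003], [0.99, -0.141, 0.001], [0.0, -0.003, -1.0]]
ft_force: [-0.0, -1.3, -0.9]
grip_width: 0.0205
```

```bash
 python3 go.py .6125 -.1306 .092 82; python3 rel.py;python3 - <<'E'
from h import *
im,d=vision.get_image('side'); save('c22.png',cv2.resize(im[150:340,310:450],None,fx=3,fy=3,interpolation=cv2.INTER_CUBIC)[:600])
E
```

```text
t 47.85 p [ 0.6117 -0.1301  0.1486] yaw 81.88 f [-0.   -1.33 -0.94] g 0.0205 q6 -15
turn first units [-0.018 -0.001 -0.013]
then shift units (target yaw axes) [-0.009  0.02   1.415]
  shift, current axes [-0.01   0.024  1.415]
TCP L,X -0.07 0.0013
(0.002, 0.02) 61 X ext [-0.0151  0.0195] mid 0.0022
(0.02, 0.034) 17 X ext [-0.0143  0.0176] mid 0.0017
(0.036, 0.044) 77 X ext [-0.0151  0.0186] mid 0.0018
(0.048, 0.07) 147 X ext [-0.0227  0.0228] mid 0.0
tube X at that L (side cam) 0.002
```

View pics/c22.png

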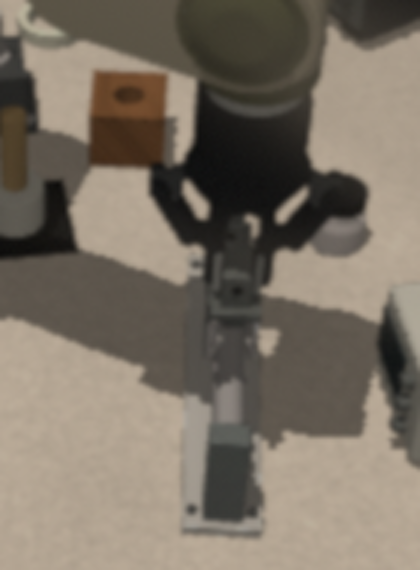

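Aligned. I lower it.

jog_arm:
  plan:
    - [[-0.01, 0.02, 0.4, 0, 0, 0], [0, 0, 0.4, 0, 0, 0], [0, 0, 0.3, 0, 0, 0], [0, 0, 0.2, 0, 0, 0], [0, 0, 0.1, 0, 0, 0], [0, 0, 0, 0, 0, 0]]

```text
time_s: 48.55
position: [0.6124, -0.1311, 0.0936]
tool_rot: [[0.141, 0.99, -0.002], [0.99, -0.141, 0.0], [-0.0, -0.002, -1.0]]
ft_force: [-1.4, -0.6, -0.7]
grip_width: 0.0204
```

jog_arm:
  plan:
    - [[0, 0, 0.08, 0, 0, 0], [0, 0, 0, 0, 0, 0]]

```text
time_s: 48.75
position: [0.6125, -0.1311, 0.0908]
tool_rot: [[0.141, 0.99, -0.001], [0.99, -0.141, -0.0], [-0.0, -0.001, -1.0]]
ft_force: [-1.7, -0.2, -0.5]
grip_width: 0.0207
```

jog_arm:
  plan:
    - [[0, 0, 0.08, 0, 0, 0], [0, 0, 0, 0, 0, 0]]

```text
time_s: 48.95
position: [0.6129, -0.1312, 0.0878]
tool_rot: [[0.141, 0.99, 0.0], [0.99, -0.141, -0.001], [-0.001, 0.0, -1.0]]
ft_force: [-0.9, 0.1, 2.9]
grip_width: 0.0205
```

jog_arm:
  plan:
    - [[0, 0, 0.08, 0, 0, 0], [0, 0, 0, 0, 0, 0]]

```text
time_s: 49.15
position: [0.6131, -0.1312, 0.0847]
tool_rot: [[0.141, 0.99, 0.001], [0.99, -0.141, -0.001], [-0.001, 0.001, -1.0]]
ft_force: [-0.9, -0.1, 3.9]
grip_width: 0.0206
```

jog_arm:
  plan:
    - [[0, 0, 0.08, 0, 0, 0], [0, 0, 0, 0, 0, 0]]

```text
time_s: 49.35
position: [0.6127, -0.1311, 0.0808]
tool_rot: [[0.141, 0.99, -0.001], [0.99, -0.141, -0.0], [-0.0, -0.001, -1.0]]
ft_force: [-0.6, 0.3, 1.0]
grip_width: 0.0205
```

jog_arm:
  plan:
    - [[0, 0, 0.08, 0, 0, 0], [0, 0, 0, 0, 0, 0]]

```text
time_s: 49.55
position: [0.6124, -0.131, 0.077]
tool_rot: [[0.141, 0.99, -0.002], [0.99, -0.141, 0.0], [0.0, -0.002, -1.0]]
ft_force: [-0.5, -0.4, -1.9]
grip_width: 0.0204
```

jog_arm:
  plan:
    - [[0, 0, 0.07, 0, 0, 0], [0, 0, 0, 0, 0, 0]]

```text
time_s: 49.75
position: [0.6123, -0.1309, 0.0742]
tool_rot: [[0.141, 0.99, -0.002], [0.99, -0.141, 0.0], [0.0, -0.002, -1.0]]
ft_force: [-0.1, 0.1, -3.3]
grip_width: 0.0206
```

jog_arm:
  plan:
    - [[0, 0, 0.05, 0, 0, 0], [0, 0, 0, 0, 0, 0]]

```text
time_s: 49.95
position: [0.6125, -0.131, 0.0739]
tool_rot: [[0.14, 0.99, -0.001], [0.99, -0.14, -0.0], [-0.0, -0.001, -1.0]]
ft_force: [-4.7, -0.3, 6.0]
grip_width: 0.0209
```

jog_arm:
  plan:
    - [[0, 0, 0.03, 0, 0, 0], [0, 0, 0, 0, 0, 0]]

```text
time_s: 50.15
position: [0.6126, -0.131, 0.0739]
tool_rot: [[0.14, 0.99, 0.0], [0.99, -0.14, -0.001], [-0.001, 0.0, -1.0]]
ft_force: [-6.6, 1.7, 13.5]
grip_width: 0.0209
```

Home. I release, retreat well up and away, and check everything.

jog_arm:
  plan:
    - [[0, 0, -0.04, 0, 0, 0], [0, 0, 0, 0, 0, 0], [0, 0, 0, 0, 0, 0], [0, 0, 0, 0, 0, 0], [0, 0, 0, 0, 0, 0], [0, 0, -0.3, 0, 0, 0], [0, 0, -0.7, 0, 0, 0], [0, 0, -0.8, 0, 0, 0], [0, 0, -0.8, 0, 0, 0], [0, 0, -0.8, 0, 0, 0]]
  grip: 1

```text
time_s: 51.15
position: [0.6127, -0.131, 0.2119]
tool_rot: [[0.141, 0.99, 0.0], [0.99, -0.141, -0.001], [-0.0, 0.0, -1.0]]
ft_force: [0.7, -0.5, -0.8]
grip_width: 0.0854
```

jog_arm:
  plan:
    - [[-0.5, -0.6, -0.5, 0, 0, 0], [-0.7, -0.8, 0, 0, 0, 0], [-0.8, -0.8, 0, 0, 0, 0], [-0.8, -0.8, 0, 0, 0, 0], [-0.8, -0.7, 0, 0, 0, 0], [-0.8, -0.5, 0, 0, 0, 0], [-0.8, -0.3, 0, 0, 0, 0], [-0.4, 0, 0, 0, 0, 0], [0, 0, 0, 0, 0, 0], [0, 0, 0, 0, 0, 0]]

```text
time_s: 52.15
position: [0.4036, -0.327, 0.2298]
tool_rot: [[0.14, 0.99, -0.0], [0.99, -0.14, 0.0], [0.0, -0.0, -1.0]]
ft_force: [0.9, -0.0, 1.1]
grip_width: 0.0855
```

```bash
 python3 go.py; python3 meas.py z clip1,tapper,post,mat;python3 - <<'E'
from h import *
im=cv2.imread('pics/side_z.png'); cv2.imwrite('pics/c23.png',cv2.resize(im[120:360,240:450],None,fx=2.5,fy=2.5,interpolation=cv2.INTER_CUBIC)[:600])
E
```

```text
t 52.15 p [ 0.4036 -0.327   0.2298] yaw 81.93 f [ 0.87 -0.02  1.14] g 0.0855 q6 -44
top clip1 0.85 [297, 157, 317, 179] ztop 0.132 topmean [0.6285 0.0108 0.1297] rect [6.28400e-01 1.13000e-02 3.37000e-02 2.32000e-02 8.16868e+01] 123
top clip1 0.64 [330, 163, 348, 186] ztop 0.132 topmean [ 0.6187 -0.0586  0.1292] rect [ 6.19200e-01 -5.86000e-02  3.38000e-02  2.25000e-02  8.55978e+01] 129
top clip1 0.62 [358, 166, 378, 187] ztop 0.132 topmean [ 0.609  -0.1274  0.1291] rect [ 6.09400e-01 -1.27400e-01  3.36000e-02  2.31000e-02  8.13166e+01] 128
top tapper 0.59 [236, 226, 245, 245] ztop 0.126 topmean [0.4612 0.1571 0.1231] rect [4.62000e-01 1.57000e-01 1.94000e-02 2.08000e-02 3.09011e+01] 67
top post 0.86 [160, 235, 179, 258] ztop 0.115 topmean [0.4447 0.3255 0.1124] rect [0.4446 0.3256 0.0282 0.0271 0.3472] 123
top post 0.41 [328, 164, 345, 185] ztop 0.132 topmean [ 0.6178 -0.0584  0.1292] rect [ 6.18000e-01 -5.82000e-02  3.38000e-02  2.05000e-02  8.24842e+01] 118
top mat 0.75 [149, 342, 202, 398] ztop 0.008 topmean [0.1647 0.307  0.0048] rect [ 0.1653  0.3063  0.1011  0.1004 19.3979] 12
[... 711 characters left out ...]
80, 216, 393, 241] ztop 0.133 topmean [0.6305 0.0021 0.1303] rect [ 6.28500e-01 -1.24000e-02  7.26000e-02  2.12000e-02  8.08119e+01] 84
side tapper 0.71 [346, 403, 385, 462] ztop 0.123 topmean [ 0.5293 -0.487   0.1204] rect [ 0.5293 -0.4862  0.054   0.055   9.2102] 735
side tapper 0.66 [306, 189, 324, 229] ztop 0.111 topmean [0.4652 0.1282 0.1231] rect [ 4.48700e-01 -9.33000e-02  4.88800e-01  2.06000e-02  8.59635e+01] 30
side mat 0.83 [307, 210, 335, 240] ztop 0.009 topmean [0.4878 0.1151 0.0232] rect [ 4.67100e-01 -6.98000e-02  5.40800e-01  6.92000e-02  8.58452e+01] 202
side mat 0.79 [236, 209, 260, 232] ztop 0.007 topmean [0.274  0.1684 0.0035] rect [0.2797 0.1805 0.065  0.0989 1.0979] 301
```

View pics/c23.png

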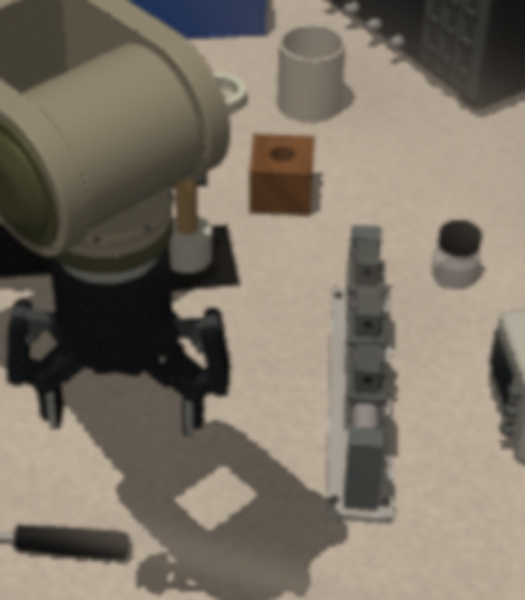

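View pics/top_z.png

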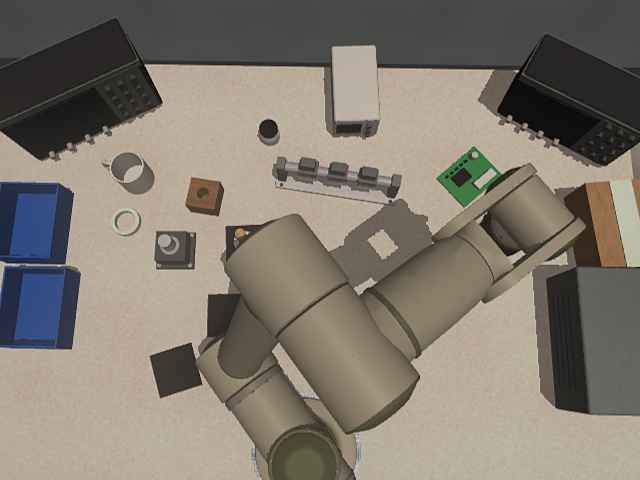

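Three clips sit on the rail at top pixels (307,165), (338,170) and (368,174), with tops at about 130 mm. The post top is at 112 mm and the tapper stands on its mat. Handing in.

```bash
python3 -c "
from rig import close_job
print(close_job())"
```

```text
the job is handed in; nothing more can be done
None
```

I finished the job in the order asked and handed it in at about 52 s of the 210 s allowed; no verdict comes back.

- **Post:** I moved it from the holder to the socket and let go, then pushed it down with the white tapper. It stood about 5 mm proud before. The push ended at about 26 N with no further movement. Its top now reads 112 mm, which is what a collar resting on the block gives.
- **Tapper:** It stands upright on the farthest mat, with its top at about 123 mm and its centre within a few millimetres of the mat's centre.
- **Clips:** Only three clips were present. All three snapped over the rail about 70 mm apart, each pushed home with 13–14 N. Their tops read 129–130 mm; fully home is 130 mm.

**Checks that disagreed or failed**
- **Reported tool height:** The tool's reported height was about 34 mm below where the fingertips really were. Because of that, my first attempt to grip the post closed on its top with about 8 N. I lifted off, corrected the height and gripped it normally; nothing was displaced.
- **Camera offset:** The two cameras differed by about 5 mm in y, so I used their average and it matched the contacts.
- **Final views:** In the last pictures the arm hid the yellow look-alike and parts of the bench. The yellow tool was in place in the last pictures that showed it, and I saw no bystander moved in any of the views.

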